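Pack router cutters into a screw-lid canister held in a bench chuck

TASK

Pack every router cutter in the wooden rack for the sharpening service: stand the open aluminium canister upright in the bench chuck and swing the lever clockwise until the jaws grip it, put all the cutters inside, then set the orange lid on, turn it backwards until it drops into its thread and screw it fully down, all while the chuck holds the canister. Then swing the lever back and stand the closed canister upright in the wooden tray. Do not knock over or shove the sanding block, the tape measure or the screw jar.

Things in the scene. Friction and masses are not known exactly. Their poses are not given: they have to be found in the camera images.
- canister: open aluminium canister, loose, 62 mm in diameter, 92 mm tall to the rim, 0.22 kg. Origin at the centre of its underside, z up. Cylindrical up to 66 mm, above that a neck, mouth 41 mm wide, inner floor 5 mm up. The neck has a right-hand lug thread, three equal starts at unmarked angles, ridges to 56 mm in diameter. The lid's height, given next, is that of its origin in this frame.
- canister_rim (a point): centre of the rim, 92 mm up. Set on the ridges the lid stands at 85 mm (89 if on the blunt stops beside the gaps). Clockwise from above it then only butts on the stops. Backwards (counter-clockwise) by up to 120 degrees its pins reach the gaps, 20 degrees wide, are stopped there and it drops to 77 mm once free to fall. Clockwise 65 to 85 degrees from there it sinks to 72 mm and is tight.
- lid: orange screw lid with a ribbed edge, 63 mm in diameter, 34 mm high, 60 g, loose, lying skirt down on the bench. Origin at the centre of its lower edge, z up. The upper 14 mm (20 to 34 mm above the origin) is a solid round crown 61 to 63 mm wide, the place to grip; below is a hollow skirt, 59 mm wide inside and 20 mm deep, with three inward pins at its lower edge.
- chuck: self-centring three-jaw chuck of steel lying face up, fixed to the bench. Flange 144 mm across, body 112 mm across. Origin at the centre of its underside, on the bench; its axis is vertical.
- chuck_face (a point): centre of the chuck's flat top face, 42 mm above the bench, where the canister stands between the jaws. The jaws rise 28 mm above the face and stand 38 mm from the axis when open.
- chuck_ring (a joint): turn of the chuck's ring, rad: 0 jaws fully open (7 mm clear of the canister all round), growing clockwise seen from above as the jaws close, 5.5 mm of jaw travel per rad, range 0 to 1.6. The jaws touch a centred canister at about 1.25 to 1.4. The ring is stiff (0.3 N m) and stays where it is left; for a firm grip push on to 10 to 20 N at the lever.
- lever_knob (a point): middle of the black upright knob, 22 mm in diameter and 44 mm tall, at the end of the ring's lever; the point is 112 mm from the chuck's axis and 85 mm above the bench, 19 mm below the knob's top. It moves on a circle about the chuck's axis and its z axis stays vertical.
- jaw0: one of the three steel jaws, 14 mm wide, 28 mm high above the face; origin at the foot of its inner face
- jaw1: second jaw, the same
- jaw2: third jaw, the same
- rack: dark wooden rack, 44 x 200 x 30 mm, fixed; origin at the centre of its underside, its y axis along its row of four holes, 45 mm apart (at y = -67.5, -22.5, 22.5, 67.5 mm). Not every hole has a cutter.
- tray: light wooden tray, 150 x 130 mm, walls 22 mm high and 5 mm thick, floor 5 mm thick, fixed; origin at the centre of its underside, x along its long side
- sanding_block: brown sanding block, 63 x 110 x 35 mm, loose, to be left alone; origin at the centre of its underside
- tape_measure: yellow tape measure, 37 x 88 x 64 mm, loose, to be left alone; origin at the centre of its underside
- screw_jar: clear jar with a red lid, 67 mm across and 85 mm tall, loose, to be left alone; origin at the centre of its underside
- cutter0: router cutter with a red head, may be absent; 78 mm long, 50 g: steel shank 10 mm thick and 46 mm long, above it the round-nosed head 14 mm thick and 32 mm long. Origin at the foot of the shank, z towards the head. It stands shank down in the rack, foot 12 mm above the bench; let go in the canister's mouth it drops in and stays.
- cutter0_mid (a point): middle of the red cutter's length, 39 mm above its origin
- cutter1: router cutter with a blue head, may be absent; 78 mm long, 50 g: steel shank 10 mm thick and 46 mm long, above it the round-nosed head 14 mm thick and 32 mm long. Origin at the foot of the shank, z towards the head. It stands shank down in the rack, foot 12 mm above the bench; let go in the canister's mouth it drops in and stays.
- cutter1_mid (a point): middle of the blue cutter's length, 39 mm above its origin
- cutter2: router cutter with a green head, may be absent; 78 mm long, 50 g: steel shank 10 mm thick and 46 mm long, above it the round-nosed head 14 mm thick and 32 mm long. Origin at the foot of the shank, z towards the head. It stands shank down in the rack, foot 12 mm above the bench; let go in the canister's mouth it drops in and stays.
- cutter2_mid (a point): middle of the green cutter's length, 39 mm above its origin
- cutter3: router cutter with a yellow head, may be absent; 78 mm long, 50 g: steel shank 10 mm thick and 46 mm long, above it the round-nosed head 14 mm thick and 32 mm long. Origin at the foot of the shank, z towards the head. It stands shank down in the rack, foot 12 mm above the bench; let go in the canister's mouth it drops in and stays.
- cutter3_mid (a point): middle of the yellow cutter's length, 39 mm above its origin
Mind the look-alikes: they are no part of the job. What is shaped like the lid but green is not meant.

How it is judged:
On the way, in this order (a step that is already met when the one before it is completed fails the run):
1. the canister stands upright on the chuck face, gripped by all three jaws (horizontal distance between canister and chuck_face below 0.005 m and z of canister in the frame of chuck_face between -0.003 and 0.004 m and angle between canister's own z axis and vertical below 0.12 rad and contact force between each of jaw0, jaw1, jaw2 and canister above 1 N), for 0.2 s.
2. every cutter is inside the canister, which the chuck still grips (all of step 1 and x of cutter0_mid in the frame of canister between -0.027 and 0.027 m and y of cutter0_mid in the frame of canister between -0.027 and 0.027 m and z of cutter0_mid in the frame of canister between 0.01 and 0.07 m and x of cutter1_mid in the frame of canister between -0.027 and 0.027 m and y of cutter1_mid in the frame of canister between -0.027 and 0.027 m and z of cutter1_mid in the frame of canister between 0.01 and 0.07 m and x of cutter2_mid in the frame of canister between -0.027 and 0.027 m and y of cutter2_mid in the frame of canister between -0.027 and 0.027 m and z of cutter2_mid in the frame of canister between 0.01 and 0.07 m and x of cutter3_mid in the frame of canister between -0.027 and 0.027 m and y of cutter3_mid in the frame of canister between -0.027 and 0.027 m and z of cutter3_mid in the frame of canister between 0.01 and 0.07 m), for 0.2 s.
3. the lid has dropped into its thread on the gripped canister (all of step 1 and z of lid in the frame of canister between 0.068 and 0.0795 m and x of lid in the frame of canister between -0.004 and 0.004 m and y of lid in the frame of canister between -0.004 and 0.004 m and angle between the z axis of lid and the z axis of canister, either way round below 0.12 rad), for 0.1 s.
4. the lid is screwed fully down on the gripped canister (all of step 1 and z of lid in the frame of canister between 0.068 and 0.0736 m and x of lid in the frame of canister between -0.004 and 0.004 m and y of lid in the frame of canister between -0.004 and 0.004 m and angle between the z axis of lid and the z axis of canister, either way round below 0.12 rad), for 0.2 s.
At the end, for the whole second after the job is handed in: The canister stands upright and at rest on the floor of the tray, with all the cutters inside and the lid fully screwed down (lid's lower edge 72 mm above the canister's underside, less than 1.8 mm short of it) (x of canister in the frame of tray between -0.05 and 0.05 m and y of canister in the frame of tray between -0.04 and 0.04 m and z of canister in the frame of tray between 0 and 0.01 m and angle between canister's own z axis and vertical below 0.12 rad and linear speed of canister below 0.02 m/s and z of lid in the frame of canister between 0.068 and 0.0738 m and x of lid in the frame of canister between -0.004 and 0.004 m and y of lid in the frame of canister between -0.004 and 0.004 m and angle between the z axis of lid and the z axis of canister, either way round below 0.12 rad and x of cutter0_mid in the frame of canister between -0.027 and 0.027 m and y of cutter0_mid in the frame of canister between -0.027 and 0.027 m and z of cutter0_mid in the frame of canister between 0.01 and 0.07 m and x of cutter1_mid in the frame of canister between -0.027 and 0.027 m and y of cutter1_mid in the frame of canister between -0.027 and 0.027 m and z of cutter1_mid in the frame of canister between 0.01 and 0.07 m and x of cutter2_mid in the frame of canister between -0.027 and 0.027 m and y of cutter2_mid in the frame of canister between -0.027 and 0.027 m and z of cutter2_mid in the frame of canister between 0.01 and 0.07 m and x of cutter3_mid in the frame of canister between -0.027 and 0.027 m and y of cutter3_mid in the frame of canister between -0.027 and 0.027 m and z of cutter3_mid in the frame of canister between 0.01 and 0.07 m); the robot touches nothing.
It fails at once if the sanding block is shoved more than 40 mm or tipped over (distance of sanding_block from where it was at the start of the episode above 0.04 m or angle between sanding_block's own z axis and vertical above 0.5 rad).
It fails at once if the tape measure is shoved more than 40 mm or tipped over (distance of tape_measure from where it was at the start of the episode above 0.04 m or angle between tape_measure's own z axis and vertical above 0.5 rad).
It fails at once if the screw jar is shoved more than 40 mm or tipped over (distance of screw_jar from where it was at the start of the episode above 0.04 m or angle between screw_jar's own z axis and vertical above 0.5 rad).
Of cutter0, cutter1, cutter2, cutter3 only 2 to 4 are there at a start; the rules pass over those that are not, and their reading is None.
At some moment in a run one of lid, canister may be knocked a few centimetres aside while the robot is not near it.
It also fails if it takes over 210 s, if anything falls off the work surface, if the arm or the gripper's body presses on something with over 40 N, if the wrist force passes 120 N, or if a joint passes its speed limit or range.

ROBOT

A 7-joint arm with a two-finger parallel gripper is mounted at the origin on a cart in front of the work surface, level with it; the furniture and walls round the work are solid. World frame = base frame: x ahead of the robot, y to its left, z up, the work surface at z = 0. Lengths are in m, angles in rad, forces in N, time in s.
With the tool pointing down it reaches from about 0.4 to 0.85 m from the base axis. Payload 10.4 kg.
Tool frame: the origin (TCP) lies midway between the tips of the shut fingers; the grasp point (between the pads) lies manip.grip_depth behind it (manip.grip_depth is the distance from the TCP to the grasp point, in m); z points along the fingers, x is the direction in which the jaws open and shut, and the axes are right-handed (so a half turn about z gives the same grasp; the last joint's range is limited). The gripper opens to 85 mm and grips with 20 to 120 N. Pads are 22 mm wide; open, the fingers measure 114 mm over their backs; the gripper's body (76 mm by 85 mm) begins 54 mm behind the grasp point. The pads swing forward as they close: fully open they stand 13 mm farther back than shut.
Start: joints at [-1.174, 0.332, -0.065, 1.46, 0.022, 1.35, -0.088], TCP at [0.255, 0.571, 0.231] pointing down, gripper open.
Joint ranges: [-2.6, 2.6], [-0.5, 2.12], [-1.47, 1.34], [0.16, 2.42], [-1.27, 4.41], [0.06, 2.06], [-2.6, 2.6]. Speed limits (rad/s): [2.22, 2.22, 2.79, 2.79, 3.14, 3.14, 3.14].

INTERFACE

Orientations are given as a unit quaternion [x, y, z, w].
In Python, from workcell import manip gives the robot as it stands. The module is installed in compiled form; this text tells all that it offers.
- The arm moves only by the tool send_rows, never from a script. Its argument "steps" is a list of rows, each a list of 2 entries, a list of its own where there are three numbers: the shift along the tool's x, y, z in m, then the turn about the tool's z in rad. In form: [[[x, y, z], spin], ...]. A call has exactly 8 rows; each row is the pose to reach, as a shift and turn from the pose commanded when the call began, along the tool's axes at that moment; what a row does not reach only later rows make up. A row lasts 1/8 s, in which the tool goes at most 62.5 mm and 10.7 degrees, less where a joint would pass 70% of its speed; a pose out of reach is approached as far as the arm can. A call with a gripper value outside its range is refused whole. "hand" is the opening, from 0 (shut) to 1 (fully open), set as the call begins (left out, the last holds). The fingers move at their own pace and stop on an object; "force" is the grip in N (left out, the last holds). Time passes only in rows, so rows that repeat a pose let the fingers close, or fill a call up. It gives the time, the measured TCP pose, the force and the opening at its end, in the units of the state.
- manip.get_obs(): the state, without advancing time (a new reading comes with each control period).
- manip.camera(name): name is "side" or "top"; returns (picture, depth): 420x560x3 uint8, red, green, blue; 420x560 float32, m along the optical axis (not along the pixel's ray), 0 where there is no reading.
- manip.camera_info(name): a dict with "intrinsics" (3x3 intrinsics, pixels), "pose" (4x4, takes a point from camera to world coordinates). Camera axes: x right, y up, looking along -z (the intrinsics and any distortion apply to the point x, -y, -z); pixel columns grow to the right and rows downward; lengths in m; the calibration is good to about 2 mm. A picture is of the moment at which its call begins. camera_info takes no time and is no camera call.
- manip.hand_in(): hands the job in, once; it reports no verdict.
The state is a dict: "clock": time; "joint_pos": joint angles; "joint_velocities": joint speeds; "tau": joint torques, N m; "position": TCP position; "ee_rot": TCP orientation; "ft_force": force on the tool from outside, world axes, zero at the start; "torque": the same for the moment, N m; "grip_width": opening from 0.0 (shut) to 1.0 (fully open).
Only numpy, scipy, OpenCV 4.12 (cv2) and the standard library are available. Lean on these libraries where they do the work, as an engineer would, in place of code of your own. Each camera call takes 0.05 s, during which the arm holds its last target.

## Working session

There is one attempt and no reset: what is moved stays moved. The work goes in short steps, Python scripts to look and compute and a tool call to move; the robot and the scene stay as the last step left them, time stands still between calls to the robot, and variables do not carry over. Pictures are saved under pics/ and viewed, and the job is handed in when it is done.

Besides the shell and the picture viewer there is one more tool, called after "Emit:" by a JSON object that holds its "name" and its "arguments". send_rows: Moves the arm, as the interface text tells. Its arguments: {"type":"object","properties":{"steps":{"type":"array"},"hand":{"type":"number"},"force":{"type":"number"}},"required":["steps"]}

```bash
mkdir -p pics; cat > h.py <<'E'
import numpy as np, cv2
from workcell import manip
def snap(n,f):
    p,d=manip.camera(n); cv2.imwrite('pics/'+f+'.png',p[:,:,::-1]); np.savez('pics/'+f+'.npz',p=p,d=d); return p,d
def load(f):
    z=np.load('pics/'+f+'.npz'); return z['p'],z['d']
def ray(n,u,v):
    i=manip.camera_info(n);K=np.array(i['intrinsics']);T=np.array(i['pose'])
    a=np.array([(u-K[0,2])/K[0,0],-(v-K[1,2])/K[1,1],-1.0]); return T[:3,3],T[:3,:3]@a
def onz(n,u,v,z):
    o,d=ray(n,u,v); return o+d*(z-o[2])/d[2]
def cloud(n,d):
    i=manip.camera_info(n);K=np.array(i['intrinsics']);T=np.array(i['pose'])
    v,u=np.mgrid[:d.shape[0],:d.shape[1]]
    P=np.stack([(u-K[0,2])/K[0,0]*d,-(v-K[1,2])/K[1,1]*d,-d],-1)
    return P@T[:3,:3].T+T[:3,3]
def proj(n,p):
    i=manip.camera_info(n);K=np.array(i['intrinsics']);T=np.array(i['pose'])
    q=T[:3,:3].T@(np.array(p)-T[:3,3]); return K[0,2]+K[0,0]*q[0]/-q[2],K[1,2]+K[1,1]*q[1]/q[2]
E
python3 - <<'E'
from h import *
snap('top','t0');snap('side','s0')
o=manip.get_obs();print({k:np.round(v,3) for k,v in o.items()},manip.grip_depth)
for n in('top','side'):
    i=manip.camera_info(n);print(i)
E
```

```text
{'clock': np.float64(0.1), 'joint_pos': array([-1.174,  0.333, -0.065,  1.461,  0.022,  1.35 , -0.088]), 'joint_velocities': array([-0.001, -0.001, -0.001, -0.002,  0.   ,  0.002, -0.   ]), 'tau': array([ 1.0000e-03, -6.2674e+01,  4.9000e-02, -3.9243e+01,  1.6000e-02,
        7.0000e-03, -0.0000e+00]), 'position': array([0.255, 0.57 , 0.231]), 'ee_rot': array([ 0.839,  0.544, -0.001,  0.   ]), 'ft_force': array([-0.198,  0.481,  0.013]), 'torque': array([ 0.073, -0.026,  0.027]), 'grip_width': np.float64(1.004)} 0.0187
{'intrinsics': array([[468.88458928,   0.        , 273.46709041],
       [  0.        , 468.88458928, 216.1105433 ],
       [  0.        ,   0.        ,   1.        ]]), 'pose': array([[-3.02905051e-03,  9.95817825e-01, -9.13109243e-02,
         3.81528023e-01],
       [-9.99665866e-01, -6.71372193e-04,  2.58399969e-02,
         1.12297194e-02],
       [ 2.56706259e-02,  9.13586849e-02,  9.95487122e-01,
         1.42219268e+00],
       [ 0.00000000e+00,  0.00000000e+00,  0.00000000e+00,
         1.00000000e+00]])}
{'intrinsics': array([[447.64597164,   0.        , 283.7307457 ],
       [  0.        , 447.64597164, 208.63912923],
       [  0.        ,   0.        ,   1.        ]]), 'pose': array([[-0.8487112 ,  0.19379618, -0.49206945, -0.09188918],
       [-0.52827492, -0.3542899 ,  0.77162444,  0.9205067 ],
       [-0.02479737,  0.91483425,  0.40306747,  0.56280497],
       [ 0.        ,  0.        ,  0.        ,  1.        ]])}
```

View pics/t0.png

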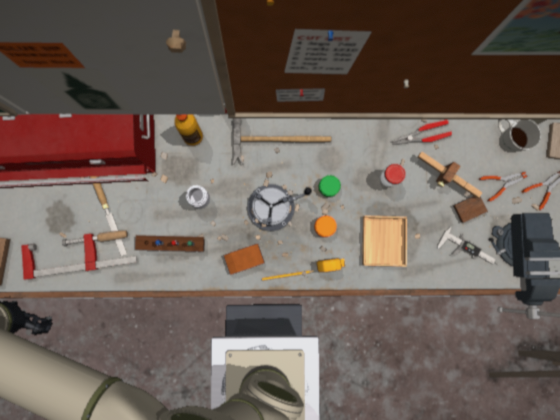

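View pics/s0.png

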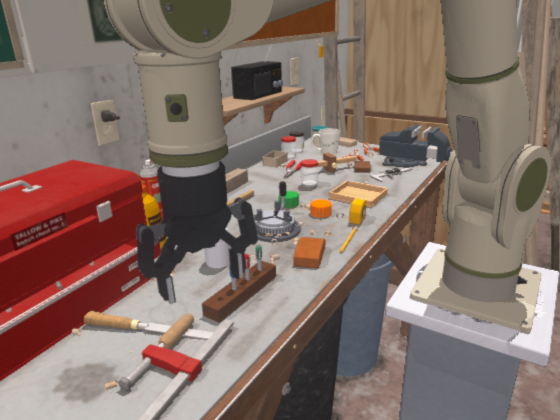

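```bash
python3 - <<'E'
from h import *
p,d=load('t0')
c=p[150:290,120:420]; cv2.imwrite('pics/t0c.png',cv2.resize(c,None,fx=2.6,fy=2.6,interpolation=cv2.INTER_CUBIC)[:,:,::-1])
p2,d2=load('s0')
c=p2[170:320,180:400]; cv2.imwrite('pics/s0c.png',cv2.resize(c,None,fx=3.6,fy=3.6,interpolation=cv2.INTER_CUBIC)[:,:,::-1])
P=cloud('top',d)
for n,u,v in [('canister',196,197),('chuck',271,207),('knob',307,190),('lid',326,227),('green',330,186),('jar',393,176),('tray',385,241),('sand',244,259),('tape',331,265),('rack',170,243),('bench',300,160)]:
    print(n,P[v,u].round(3))
E
```

```text
canister [0.57  0.209 0.007]
chuck [ 0.535 -0.017  0.043]
knob [ 0.577 -0.119  0.105]
lid [ 0.476 -0.181  0.035]
green [ 0.599 -0.195  0.034]
jar [ 0.621 -0.371  0.085]
tray [ 0.435 -0.364  0.007]
sand [0.382 0.062 0.04 ]
tape [ 0.364 -0.19   0.061]
rack [0.43  0.281 0.03 ]
bench [ 0.686 -0.108 -0.002]
```

View pics/t0c.png

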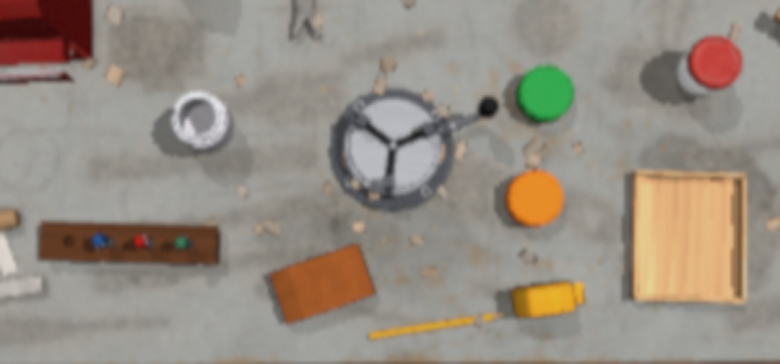

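View pics/s0c.png

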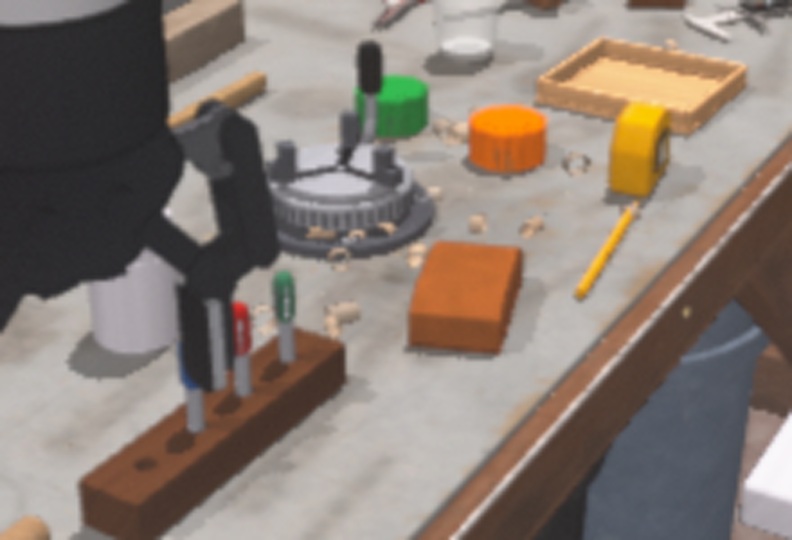

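```bash
cat >> h.py <<'E'
def circ(X):
    A=np.c_[2*X[:,:2],np.ones(len(X))];b=(X[:,:2]**2).sum(1);s=np.linalg.lstsq(A,b,rcond=None)[0]
    return s[0],s[1],np.sqrt(s[2]+s[0]**2+s[1]**2)
def blob(n,p,lo,hi,roi=None):
    h=cv2.cvtColor(p,cv2.COLOR_RGB2HSV); m=cv2.inRange(h,np.array(lo),np.array(hi))
    if roi is not None:
        k=np.zeros_like(m); u0,v0,u1,v1=roi; k[v0:v1,u0:u1]=255; m&=k
    return m
def ccirc(n,m,z):
    c=max(cv2.findContours(m,cv2.RETR_EXTERNAL,cv2.CHAIN_APPROX_NONE)[0],key=cv2.contourArea)
    X=np.array([onz(n,u,v,z) for u,v in c[:,0]]); mn=cv2.minEnclosingCircle(X[:,:2].astype(np.float32)); return circ(X),mn
E
python3 - <<'E'
from h import *
p,d=load('t0')
P=cloud('top',d)
def near(x,y,r,z0,z1):
    k=(np.hypot(P[...,0]-x,P[...,1]-y)<r)&(P[...,2]>z0)&(P[...,2]<z1)&(d>0); return P[k]
b=near(.69,-.1,.05,-.05,.05);print('bench',b.mean(0),b.std(0))
q=near(.57,.21,.06,.075,.12);print('can rim',len(q),q.mean(0),q[:,2].std(),cv2.minEnclosingCircle(q[:,:2].astype(np.float32)))
q=near(.535,-.017,.058,.035,.05);print('face',len(q),q.mean(0),cv2.minEnclosingCircle(q[:,:2].astype(np.float32)))
q=near(.535,-.017,.085,.004,.03);print('flange',len(q),cv2.minEnclosingCircle(q[:,:2].astype(np.float32)))
q=near(.577,-.119,.03,.09,.12);print('knob',len(q),q.mean(0),cv2.minEnclosingCircle(q[:,:2].astype(np.float32)))
print('lid',ccirc('top',blob('top',p,(5,150,120),(20,255,255),(305,205,345,250)),.034))
print('green',ccirc('top',blob('top',p,(45,100,60),(80,255,255),(310,165,350,205)),.034))
q=near(.38,.06,.09,.025,.05);print('sand',cv2.minAreaRect(q[:,:2].astype(np.float32)))
q=near(.365,-.195,.07,.04,.08);print('tape',cv2.minAreaRect(q[:,:2].astype(np.float32)))
q=near(.62,-.37,.06,.075,.1);print('jar',cv2.minEnclosingCircle(q[:,:2].astype(np.float32)))
q=near(.435,-.36,.12,.017,.03);print('tray',len(q),cv2.minAreaRect(q[:,:2].astype(np.float32)))
q=near(.43,.28,.13,.022,.036);print('rack',len(q),cv2.minAreaRect(q[:,:2].astype(np.float32)))
for nm,lo,hi in [('red',(0,130,80),(10,255,255)),('blue',(100,130,60),(130,255,255)),('green',(45,80,40),(90,255,255))]:
    m=blob('top',p,lo,hi,(135,235,204,252)); v,u=np.nonzero(m)
    if len(u): print(nm,len(u),u.mean(),v.mean(),onz('top',u.mean(),v.mean(),.088).round(4),P[m>0][:,2].max())
E
```

```text
bench [ 6.90529018e-01 -1.00156882e-01 -2.68519652e-04] [0.0254196  0.02478601 0.00346207]
can rim 162 [0.56344158 0.19851565 0.08619789] 0.005077485157591587 ((0.564285397529602, 0.19753913581371307), 0.030263179913163185)
face 848 [ 0.53787003 -0.01647427  0.04128191] ((0.5368682146072388, -0.01629343070089817), 0.05623244866728783)
flange 738 ((0.5352903008460999, -0.01707282103598118), 0.08474888652563095)
knob 47 [ 0.57529459 -0.12061715  0.100618  ] ((0.5759944319725037, -0.12049988657236099), 0.010946381837129593)
lid ((np.float64(0.4795773256438843), np.float64(-0.17849609965076899), np.float64(0.030673477187227773)), ((0.4794425666332245, -0.17839694023132324), 0.03229236602783203))
green ((np.float64(0.6004303610623), np.float64(-0.19216371100889829), np.float64(0.03088190885829619)), ((0.6010210514068604, -0.19184759259223938), 0.033346761018037796))
sand ((0.3821081221103668, 0.0637250691652298), (0.06178394705057144, 0.10541221499443054), 19.137313842773438)
tape ((0.363003134727478, -0.187200665473938), (0.036278970539569855, 0.06761456280946732), 8.133655548095703)
jar ((0.6282873749732971, -0.3777359127998352), 0.03091799095273018)
tray 301 ((0.4345895051956177, -0.3760035037994385), (0.16335836052894592, 0.14987029135227203), 87.59260559082031)
rack 902 ((0.4713155925273895, 0.2841314375400543), (0.1307329684495926, 0.2011728584766388), 0.020999813452363014)
red 63 167.8095238095238 242.34920634920636 [0.4296 0.2757 0.088 ] 0.0949977299081457
blue 12 157.58333333333334 241.91666666666666 [0.4309 0.3044 0.088 ] 0.09191341136408271
green 13 189.46153846153845 242.84615384615384 [0.4281 0.2147 0.088 ] 0.09384562536656826
```

```bash
cat >> h.py <<'E'
def go(x,y,z,yawdeg,cmd=None):
    "shift in tool axes + spin from the measured pose"
    o=manip.get_obs(); p=np.array(o['position']); q=o['ee_rot']
    from scipy.spatial.transform import Rotation as R
    M=R.from_quat(q).as_matrix(); yaw=np.degrees(np.arctan2(M[1,0],M[0,0]))
    s=M.T@(np.array([x,y,z])-p); w=(yaw-yawdeg+180)%360-180
    print('at',p.round(4),'yaw',yaw.round(1),'tilt',np.round(M[:2,2],4),'F',np.round(o['ft_force'],1),'T',np.round(o['torque'],2),'grip',round(float(o['grip_width']),3),'j',np.round(o['joint_pos'],2),'t',round(float(o['clock']),2))
    print(' -> shift',s.round(4),'spin',round(np.radians(w),4))
E
python3 - <<'E'
from h import *
p,d=load('t0')
P=cloud('top',d)
g=cv2.cvtColor(p,cv2.COLOR_RGB2GRAY)
print(g[182:212,180:212])
k=(np.hypot(P[...,0]-.56,P[...,1]-.2)<.05)
for z0 in (.083,.087,.09):
    q=P[k&(P[...,2]>z0)]; print(z0,len(q),q.mean(0),circ(q))
go(.564,.198,.2,20)
E
```

```text
[[131 134 138 140 140 138 139 139 139 137 143 151 156 157 157 158 158 157
  158 157 157 158 158 157 158 159 159 159 159 157 152 144]
 [133 135 139 140 141 140 140 141 139 138 143 150 156 158 159 160 161 159
  157 157 157 158 157 157 157 159 159 160 159 157 151 142]
 [139 139 141 143 144 143 142 143 143 142 146 153 160 166 168 169 172 171
  165 161 159 157 157 156 157 156 157 157 159 156 152 149]
 [146 146 147 149 150 148 146 147 149 151 157 165 180 195 198 200 202 199
  189 182 171 162 157 154 155 154 154 154 155 154 151 149]
 [154 154 153 155 155 152 150 152 155 164 179 193 207 219 220 220 219 214
  208 204 190 179 169 157 150 148 149 149 150 149 148 146]
 [157 157 157 157 157 156 154 157 165 185 205 210 210 202 192 189 187 185
  190 202 201 205 197 175 153 145 145 145 144 144 143 142]
 [158 159 158 157 157 157 156 163 183 206 213 193 173 147 124 116 118 125
  142 170 190 215 217 201 177 153 145 144 141 140 140 140]
 [158 159 159 158 158 157 159 177 204 211 190 153 119  96  82  82  86  97
  111 131 162 199 215 218 207 173 154 146 142 140 140 140]
 [159 159 159 158 155 154 161 189 21
[... 2829 characters left out ...]
5
  126 124 123 124 125 125 126 126 125 124 126 128 128 126]]
0.083 122 [0.56483947 0.1990586  0.08842672] (np.float64(0.5644942740462964), np.float64(0.1991860154948128), np.float64(0.024393308331705183))
0.087 70 [0.56359328 0.19969258 0.09094967] (np.float64(0.5639989567329622), np.float64(0.19903916367247176), np.float64(0.023279913812856278))
0.09 43 [0.56377108 0.20101243 0.0924842 ] (np.float64(0.5641205026590711), np.float64(0.19892471758564592), np.float64(0.02283273428028198))
at [0.2546 0.5704 0.2306] yaw 65.9 tilt [-0.0005 -0.0012] F [-0.2  0.5  0. ] T [ 0.07 -0.03  0.03] grip 1.004 j [-1.17  0.33 -0.06  1.46  0.02  1.35 -0.09] t 0.1
 -> shift [-0.214   0.4343  0.0309] spin 0.802
```

Candidates: canister — open aluminium can at (196,197) vs. mug (518,136) / clear jar (393,176); lid — orange at (326,227) vs. green look-alike (330,186). Crop confirms can and orange lid. Three cutters: blue, red and green at (158,242), (168,242) and (189,243); the leftmost hole is empty.

Emit:
{"name": "send_rows", "arguments": {"steps": [[[-0.027, 0.054, 0], 0.1], [[-0.054, 0.108, 0], 0.2], [[-0.081, 0.163, 0], 0.3], [[-0.107, 0.217, 0], 0.4], [[-0.134, 0.271, 0], 0.5], [[-0.161, 0.326, 0], 0.6], [[-0.188, 0.38, 0.01], 0.7], [[-0.214, 0.434, 0.02], 0.802]], "hand": 1, "force": 40}}

```text
clock: 1.1
position: [0.5647, 0.1968, 0.211]
ee_rot: [0.985, 0.172, 0.0, -0.0]
ft_force: [0.4, 0.7, -0.4]
grip_width: 1.002
```

```bash
python3 - <<'E'
from h import *
go(.564,.199,.035,20)
E
```

```text
at [0.5647 0.1968 0.211 ] yaw 19.8 tilt [0.0001 0.0002] F [ 0.4  0.7 -0.4] T [-0.   -0.03  0.02] grip 1.002 j [-0.67  0.29  0.31  1.58 -0.09  1.29  0.  ] t 1.1
 -> shift [ 0.     -0.0022  0.176 ] spin -0.0032
```

Emit:
{"name": "send_rows", "arguments": {"steps": [[[0, -0.002, 0.03], 0], [[0, -0.002, 0.06], 0], [[0, -0.002, 0.09], 0], [[0, -0.002, 0.12], 0], [[0, -0.002, 0.145], 0], [[0, -0.002, 0.165], 0], [[0, -0.002, 0.175], 0], [[0, -0.002, 0.175], 0]]}}

```text
clock: 2.1
position: [0.5629, 0.2003, 0.036]
ee_rot: [0.985, 0.174, -0.0, 0.0]
ft_force: [0.2, 0.3, 0.2]
grip_width: 1.0
```

Emit:
{"name": "send_rows", "arguments": {"steps": [[[0, 0, 0], 0], [[0, 0, 0], 0], [[0, 0, 0], 0], [[0, 0, 0], 0], [[0, 0, 0], 0], [[0, 0, 0], 0], [[0, 0, 0], 0], [[0, 0, 0], 0]], "hand": 0, "force": 40}}

```text
clock: 3.1
position: [0.564, 0.2007, 0.0378]
ee_rot: [0.985, 0.174, 0.001, -0.0]
ft_force: [-1.4, -0.6, 5.1]
grip_width: 0.72
```

```bash
python3 - <<'E'
from h import *
go(.5365,-.0165,.16,20)
E
```

```text
at [0.564  0.2007 0.0378] yaw 20.0 tilt [0.002  0.0012] F [-1.4 -0.6  5.1] T [-0.17  0.25 -0.03] grip 0.72 j [-0.64  0.46  0.28  1.75 -0.15  0.95  0.04] t 3.1
 -> shift [-0.0998  0.1946 -0.1225] spin -0.0002
```

Emit:
{"name": "send_rows", "arguments": {"steps": [[[0, 0, -0.02], 0], [[0, 0, -0.06], 0], [[0, 0, -0.1], 0], [[0, 0, -0.12], 0], [[-0.01, 0.02, -0.12], 0], [[-0.025, 0.05, -0.12], 0], [[-0.045, 0.09, -0.12], 0], [[-0.065, 0.13, -0.12], 0]]}}

```text
clock: 4.1
position: [0.5455, 0.0532, 0.156]
ee_rot: [0.985, 0.173, -0.0, 0.0]
ft_force: [0.1, 0.1, -1.2]
grip_width: 0.717
```

```bash
python3 - <<'E'
from h import *
snap('top','t1')
go(.5367,-.0165,.16,20)
E
```

```text
at [0.5449 0.0456 0.1562] yaw 19.5 tilt [-0.0012 -0.0032] F [ 0.  -7.7 -2.4] T [-0.57  0.01 -0.1 ] grip 0.72 j [-0.51  0.22  0.38  1.79 -0.09  1.15  0.25] t 4.15
 -> shift [-0.0285  0.0558 -0.0036] spin -0.0084
```

View pics/t1.png

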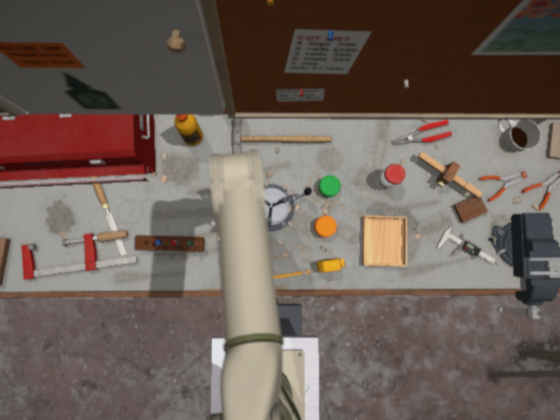

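Emit:
{"name": "send_rows", "arguments": {"steps": [[[-0.01, 0.02, 0], 0], [[-0.02, 0.04, 0], 0], [[-0.03, 0.06, 0], 0], [[-0.033, 0.065, 0], 0], [[-0.033, 0.065, 0], 0], [[-0.033, 0.065, 0], 0], [[-0.033, 0.065, 0], 0], [[-0.033, 0.065, 0], 0]]}}

```text
clock: 5.15
position: [0.5378, -0.016, 0.1563]
ee_rot: [0.985, 0.174, -0.0, -0.0]
ft_force: [-0.3, -0.6, -2.1]
grip_width: 0.716
```

```bash
python3 - <<'E'
from h import *
go(.5367,-.0165,.08,20)
E
```

```text
at [ 0.5378 -0.016   0.1563] yaw 20.0 tilt [-0.      0.0001] F [-0.3 -0.6 -2.1] T [0.02 0.01 0.01] grip 0.716 j [-0.43  0.2   0.42  1.81 -0.09  1.15  0.37] t 5.15
 -> shift [-0.0012  0.0001  0.0763] spin 0.0006
```

Emit:
{"name": "send_rows", "arguments": {"steps": [[[-0.001, -0.001, 0.01], 0], [[-0.001, -0.001, 0.03], 0], [[-0.001, -0.001, 0.045], 0], [[-0.001, -0.001, 0.055], 0], [[-0.001, -0.001, 0.065], 0], [[-0.001, -0.001, 0.07], 0], [[-0.001, -0.001, 0.074], 0], [[-0.001, -0.001, 0.074], 0]]}}

```text
clock: 6.15
position: [0.5365, -0.0158, 0.0823]
ee_rot: [0.985, 0.174, 0.0, -0.0]
ft_force: [-0.2, 0.5, -2.2]
grip_width: 0.716
```

```bash
python3 - <<'E'
from h import *
go(.5367,-.0165,.08,20)
p,d=snap('side','s1')
c=p[130:290,180:380]; cv2.imwrite('pics/s1c.png',cv2.resize(c,None,fx=3.6,fy=3.6,interpolation=cv2.INTER_CUBIC)[:,:,::-1])
E
```

```text
at [ 0.5365 -0.0158  0.0823] yaw 20.0 tilt [-0.      0.0001] F [-0.2  0.5 -2.2] T [-0.03 -0.04  0.02] grip 0.716 j [-0.41  0.29  0.41  1.88 -0.13  1.    0.4 ] t 6.15
 -> shift [-0.      0.0007  0.0023] spin -0.0001
```

View pics/s1c.png

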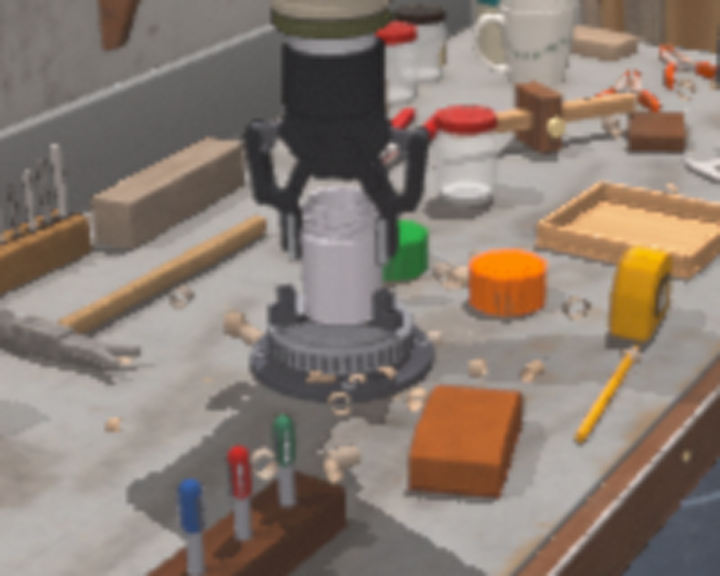

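The canister hangs upright between the jaws (side ≈ (275,205)). I'll lower it to contact and release.

Emit:
{"name": "send_rows", "arguments": {"steps": [[[0, 0, 0.001], 0], [[0, 0, 0.002], 0], [[0, 0, 0.003], 0], [[0, 0, 0.003], 0], [[0, 0, 0.003], 0], [[0, 0, 0.003], 0], [[0, 0, 0.003], 0], [[0, 0, 0.003], 0]]}}

```text
clock: 7.2
position: [0.5365, -0.0158, 0.0798]
ee_rot: [0.985, 0.174, 0.0, -0.0]
ft_force: [-2.7, -0.0, 5.2]
grip_width: 0.718
```

Emit:
{"name": "send_rows", "arguments": {"steps": [[[0, 0, 0], 0], [[0, 0, 0], 0], [[0, 0, 0], 0], [[0, 0, 0], 0], [[0, 0, 0], 0], [[0, 0, 0], 0], [[0, 0, -0.001], 0], [[0, 0, -0.002], 0]], "hand": 1}}

```text
clock: 8.2
position: [0.5365, -0.0158, 0.0814]
ee_rot: [0.985, 0.174, 0.0, -0.0]
ft_force: [0.1, 0.7, 0.4]
grip_width: 1.004
```

Emit:
{"name": "send_rows", "arguments": {"steps": [[[0, 0, -0.02], 0], [[0, 0, -0.05], 0], [[0, 0, -0.08], 0], [[0, 0, -0.11], 0], [[0, 0, -0.12], 0], [[0, 0, -0.12], 0], [[0, 0, -0.12], 0], [[0, 0, -0.12], 0]]}}

```text
clock: 9.2
position: [0.536, -0.0158, 0.2002]
ee_rot: [0.985, 0.174, -0.001, -0.0]
ft_force: [0.3, 0.3, -0.1]
grip_width: 1.002
```

```bash
python3 - <<'E'
from h import *
c=np.array([.5367,-.0165]);k=np.array([.5757,-.1203]);print(np.hypot(*(k-c)),np.degrees(np.arctan2(*(k-c)[::-1])))
go(.5757,-.1203,.13,20)
E
```

```text
0.11088480509068861 -69.40766866778009
at [ 0.536  -0.0158  0.2002] yaw 20.0 tilt [-0.0017 -0.0003] F [ 0.3  0.3 -0.1] T [ 0.01 -0.09 -0.03] grip 1.002 j [-0.44  0.16  0.43  1.76 -0.07  1.24  0.35] t 9.2
 -> shift [0.0017 0.1118 0.0702] spin -0.0
```

Emit:
{"name": "send_rows", "arguments": {"steps": [[[0, 0.03, 0], 0], [[0, 0.06, 0], 0], [[0.001, 0.09, 0], 0], [[0.002, 0.112, 0], 0], [[0.002, 0.112, 0], 0], [[0.002, 0.112, 0.03], 0], [[0.002, 0.112, 0.06], 0], [[0.002, 0.112, 0.07], 0]]}}

```text
clock: 10.2
position: [0.5754, -0.1191, 0.1293]
ee_rot: [0.985, 0.174, -0.002, -0.001]
ft_force: [-0.1, 0.4, -0.2]
grip_width: 0.996
```

Emit:
{"name": "send_rows", "arguments": {"steps": [[[0, 0, 0.02], 0], [[0, 0, 0.04], 0], [[0, 0, 0.05], 0], [[0, 0, 0.058], 0], [[0, 0, 0.058], 0], [[0, 0, 0.058], 0], [[0, 0, 0.058], 0], [[0, 0, 0.058], 0]]}}

```text
clock: 11.2
position: [0.5768, -0.1204, 0.0736]
ee_rot: [0.985, 0.174, 0.0, -0.0]
ft_force: [0.3, 0.6, 0.2]
grip_width: 0.999
```

```bash
python3 - <<'E'
from h import *
go(.5757,-.1203,.072,20.6)
p,d=snap('side','s2')
c=p[130:290,180:380]; cv2.imwrite('pics/s2c.png',cv2.resize(c,None,fx=3.6,fy=3.6,interpolation=cv2.INTER_CUBIC)[:,:,::-1])
E
```

```text
at [ 0.5768 -0.1204  0.0736] yaw 20.0 tilt [0.0005 0.0001] F [0.3 0.6 0.2] T [ 0.01  0.   -0.  ] grip 0.999 j [-0.25  0.42  0.47  1.76 -0.21  1.02  0.64] t 11.2
 -> shift [-0.001  -0.0005  0.0016] spin -0.0106
```

View pics/s2c.png

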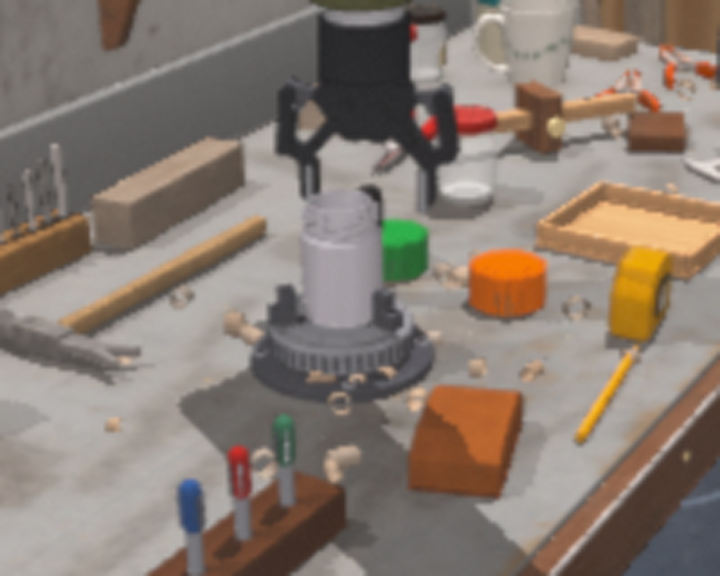

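Emit:
{"name": "send_rows", "arguments": {"steps": [[[0, 0, 0], 0], [[0, 0, 0], 0], [[0, 0, 0], 0], [[0, 0, 0], 0], [[0, 0, 0], 0], [[0, 0, 0], 0], [[0, 0, 0], 0], [[0, 0, 0], 0]], "hand": 0, "force": 40}}

```text
clock: 12.25
position: [0.5767, -0.1204, 0.0734]
ee_rot: [0.985, 0.174, 0.0, -0.0]
ft_force: [-1.3, 0.2, 3.5]
grip_width: 0.24
```

```bash
python3 - <<'E'
from h import *
go(.5757,-.1203,.072,20.6)
# arc rows in tool frame: R=.112; tool y = outward radial, tool x = +tangent(ccw). cw by a: 
R=.112
for a in (.1,.2,.3,.4,.5,.6,.7,.8): print(a,round(-R*np.sin(a),4),round(-R*(1-np.cos(a)),4))
E
```

```text
at [ 0.5767 -0.1204  0.0734] yaw 20.0 tilt [0.0002 0.0001] F [-1.3  0.2  3.5] T [ 0.06  0.19 -0.  ] grip 0.24 j [-0.25  0.42  0.47  1.76 -0.21  1.02  0.64] t 12.25
 -> shift [-0.0009 -0.0004  0.0014] spin -0.0106
0.1 -0.0112 -0.0006
0.2 -0.0223 -0.0022
0.3 -0.0331 -0.005
0.4 -0.0436 -0.0088
0.5 -0.0537 -0.0137
0.6 -0.0632 -0.0196
0.7 -0.0722 -0.0263
0.8 -0.0803 -0.034
```

Emit:
{"name": "send_rows", "arguments": {"steps": [[[-0.0112, -0.0006, 0], 0.1], [[-0.0223, -0.0022, 0], 0.2], [[-0.0331, -0.005, 0], 0.3], [[-0.0436, -0.0088, 0], 0.4], [[-0.0537, -0.0137, 0], 0.5], [[-0.0632, -0.0196, 0], 0.6], [[-0.0632, -0.0196, 0], 0.6], [[-0.0632, -0.0196, 0], 0.6]]}}

```text
clock: 13.25
position: [0.511, -0.1231, 0.0734]
ee_rot: [0.992, -0.124, 0.0, -0.0]
ft_force: [1.9, 3.6, 2.8]
grip_width: 0.243
```

```bash
cat >> h.py <<'E'
def lev():
    o=manip.get_obs();p=np.array(o['position']);c=np.array([.5367,-.0165]);r=p[:2]-c
    a=np.arctan2(r[1],r[0]);F=np.array(o['ft_force']);t=np.array([np.sin(a),-np.cos(a)])
    print('r',np.hypot(*r).round(4),'ang',np.degrees(a).round(1),'turned',round(np.radians(-69.4)-a,3),'Fcw',(F[:2]@t).round(1),'Frad',(F[:2]@r/np.hypot(*r)).round(1))
E
python3 - <<'E'
from h import *
lev();go(0.5,0,.07,-14)
E
```

```text
r 0.1096 ang -103.5 turned 0.596 Fcw -1.0 Frad -4.0
at [ 0.511  -0.1231  0.0734] yaw -14.2 tilt [0.0004 0.0007] F [1.9 3.6 2.8] T [ 0.79 -0.28 -0.32] grip 0.243 j [-0.37  0.3   0.6   1.93 -0.2   0.98  0.07] t 13.25
 -> shift [-0.041  -0.1166  0.0035] spin -0.0043
```

Emit:
{"name": "send_rows", "arguments": {"steps": [[[-0.0112, -0.0006, 0], 0.1], [[-0.0223, -0.0022, 0], 0.2], [[-0.0331, -0.005, 0], 0.3], [[-0.0436, -0.0088, 0], 0.4], [[-0.0537, -0.0137, 0], 0.5], [[-0.0585, -0.0166, 0], 0.55], [[-0.0585, -0.0166, 0], 0.55], [[-0.0585, -0.0166, 0], 0.55]]}}

```text
clock: 14.25
position: [0.4603, -0.0924, 0.0735]
ee_rot: [0.921, -0.389, 0.002, -0.001]
ft_force: [12.7, 4.1, -10.2]
grip_width: 0.24
```

```bash
python3 - <<'E'
from h import *
lev();go(0.5,0,.07,-46)
E
```

```text
r 0.1077 ang -135.2 turned 1.149 Fcw -6.0 Frad -11.9
at [ 0.4603 -0.0924  0.0735] yaw -45.8 tilt [ 0.0043 -0.0002] F [ 12.7   4.1 -10.2] T [ 0.88 -2.56 -0.37] grip 0.24 j [-0.54  0.17  0.69  2.07 -0.13  0.94 -0.58] t 14.25
 -> shift [-0.0384 -0.0929  0.0037] spin 0.0043
```

```bash
python3 - <<'E'
from h import *
print(circ(np.array([[.5768,-.1204],[.511,-.1231],[.4603,-.0924]])))
E
```

```text
(np.float64(0.539665176522405), np.float64(-0.01854578339785229), np.float64(0.1084125295081222))
```

Emit:
{"name": "send_rows", "arguments": {"steps": [[[-0.0056, -0.0012, 0], 0.05], [[-0.0112, -0.0018, 0], 0.1], [[-0.0112, -0.0018, 0], 0.1], [[-0.0112, -0.0018, 0], 0.1], [[-0.0112, -0.0018, 0], 0.1], [[-0.0112, -0.0018, 0], 0.1], [[-0.0112, -0.0018, 0], 0.1], [[-0.0112, -0.0018, 0], 0.1]]}}

```text
clock: 15.25
position: [0.4537, -0.0846, 0.0735]
ee_rot: [0.901, -0.435, 0.002, -0.0]
ft_force: [12.6, -2.0, -12.3]
grip_width: 0.237
```

```bash
python3 - <<'E'
from h import *
lev();go(0.5,0,.07,-46)
E
```

```text
r 0.1074 ang -140.6 turned 1.243 Fcw -9.6 Frad -8.5
at [ 0.4537 -0.0846  0.0735] yaw -51.5 tilt [ 0.0044 -0.0018] F [ 12.6  -2.  -12.3] T [-0.33 -2.59 -0.22] grip 0.237 j [-0.57  0.14  0.7   2.09 -0.11  0.94 -0.71] t 15.25
 -> shift [-0.0375 -0.0889  0.0036] spin -0.0968
```

Emit:
{"name": "send_rows", "arguments": {"steps": [[[-0.0028, -0.0006, 0], 0.025], [[-0.0056, -0.001, 0], 0.05], [[-0.0056, -0.001, 0], 0.05], [[-0.0056, -0.001, 0], 0.05], [[-0.0056, -0.001, 0], 0.05], [[-0.0056, -0.001, 0], 0.05], [[-0.0056, -0.001, 0], 0.05], [[-0.0056, -0.001, 0], 0.05]]}}

```text
clock: 16.25
position: [0.451, -0.0807, 0.0736]
ee_rot: [0.889, -0.457, 0.003, 0.0]
ft_force: [12.6, -6.4, -11.7]
grip_width: 0.24
```

```bash
python3 - <<'E'
from h import *
lev();go(0.5,0,.07,-46)
E
```

```text
r 0.1071 ang -143.2 turned 1.287 Fcw -12.7 Frad -6.3
at [ 0.451  -0.0807  0.0736] yaw -54.4 tilt [ 0.0046 -0.0032] F [ 12.6  -6.4 -11.7] T [-1.36 -2.58 -0.07] grip 0.24 j [-0.58  0.13  0.7   2.1  -0.1   0.94 -0.77] t 16.25
 -> shift [-0.0372 -0.0868  0.0036] spin -0.1474
```

Emit:
{"name": "send_rows", "arguments": {"steps": [[[-0.0028, -0.0003, 0], 0.025], [[-0.0056, -0.0006, 0], 0.05], [[-0.0056, -0.0006, 0], 0.05], [[-0.0056, -0.0006, 0], 0.05], [[-0.0056, -0.0006, 0], 0.05], [[-0.0056, -0.0006, 0], 0.05], [[-0.0056, -0.0006, 0], 0.05], [[-0.0056, -0.0006, 0], 0.05]]}}

```text
clock: 17.25
position: [0.4481, -0.0765, 0.0736]
ee_rot: [0.877, -0.48, 0.003, 0.001]
ft_force: [12.8, -9.4, -11.3]
grip_width: 0.238
```

```bash
python3 - <<'E'
from h import *
lev();go(0.5,0,.07,-46)
E
```

```text
r 0.107 ang -145.9 turned 1.335 Fcw -15.0 Frad -5.3
at [ 0.4481 -0.0765  0.0736] yaw -57.3 tilt [ 0.0045 -0.004 ] F [ 12.8  -9.4 -11.3] T [-1.95 -2.59  0.01] grip 0.238 j [-0.59  0.12  0.7   2.11 -0.1   0.94 -0.84] t 17.25
 -> shift [-0.0364 -0.085   0.0035] spin -0.1979
```

Emit:
{"name": "send_rows", "arguments": {"steps": [[[-0.0028, -0.0003, 0], 0.025], [[-0.0056, -0.0006, 0], 0.05], [[-0.0056, -0.0006, 0], 0.05], [[-0.0056, -0.0006, 0], 0.05], [[-0.0056, -0.0006, 0], 0.05], [[-0.0056, -0.0006, 0], 0.05], [[-0.0056, -0.0006, 0], 0.05], [[-0.0056, -0.0006, 0], 0.05]]}}

```text
clock: 18.25
position: [0.4455, -0.0721, 0.0736]
ee_rot: [0.865, -0.502, 0.003, 0.001]
ft_force: [12.1, -12.6, -12.1]
grip_width: 0.241
```

```bash
python3 - <<'E'
from h import *
lev();go(0.5,0,.07,-46)
E
```

```text
r 0.1068 ang -148.6 turned 1.382 Fcw -17.0 Frad -3.8
at [ 0.4455 -0.0721  0.0736] yaw -60.2 tilt [ 0.0045 -0.0048] F [ 12.1 -12.6 -12.1] T [-2.62 -2.5   0.05] grip 0.241 j [-0.61  0.12  0.7   2.12 -0.09  0.94 -0.91] t 18.25
 -> shift [-0.0356 -0.0831  0.0035] spin -0.2482
```

```bash
python3 - <<'E'
from h import *
p,d=snap('side','s3')
c=p[160:260,220:340]; cv2.imwrite('pics/s3c.png',cv2.resize(c,None,fx=6,fy=6,interpolation=cv2.INTER_CUBIC)[:,:,::-1])
E
```

```text
(no output)
```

View pics/s3c.png

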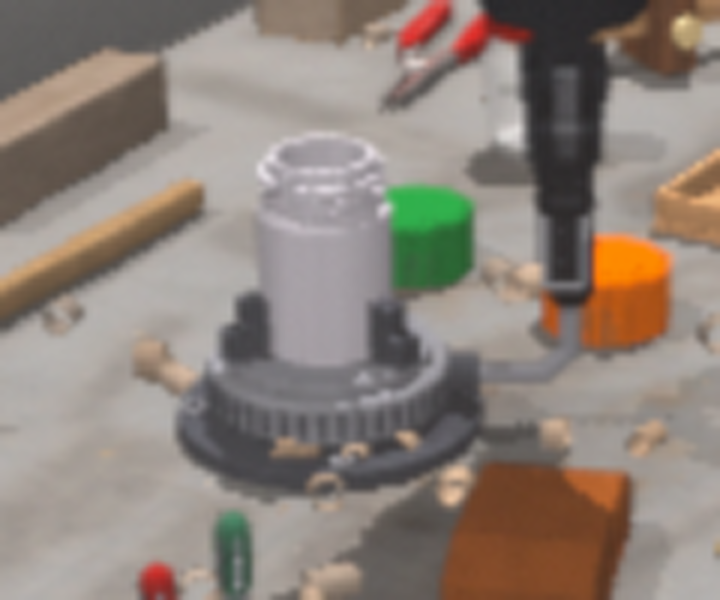

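The jaws look to be at the canister wall (crop (265,330), (385,330)). I'll push a bit more.

Emit:
{"name": "send_rows", "arguments": {"steps": [[[-0.0028, -0.0003, 0], 0.025], [[-0.0056, -0.0006, 0], 0.05], [[-0.0056, -0.0006, 0], 0.05], [[-0.0056, -0.0006, 0], 0.05], [[-0.0056, -0.0006, 0], 0.05], [[-0.0056, -0.0006, 0], 0.05], [[-0.0056, -0.0006, 0], 0.05], [[-0.0056, -0.0006, 0], 0.05]]}}

```text
clock: 19.3
position: [0.445, -0.0703, 0.0738]
ee_rot: [0.852, -0.524, 0.006, 0.002]
ft_force: [23.6, -28.7, -25.0]
grip_width: 0.239
```

```bash
python3 - <<'E'
from h import *
lev();go(0.5,0,.07,-46)
E
```

```text
r 0.1063 ang -149.6 turned 1.4 Fcw -36.7 Frad -5.8
at [ 0.445  -0.0703  0.0738] yaw -63.2 tilt [ 0.0089 -0.0092] F [ 23.6 -28.7 -25. ] T [-5.63 -4.8   0.29] grip 0.239 j [-0.62  0.11  0.71  2.12 -0.08  0.93 -0.97] t 19.3
 -> shift [-0.038  -0.0808  0.0036] spin -0.3003
```

Emit:
{"name": "send_rows", "arguments": {"steps": [[[0.002, 0, 0], 0], [[0.002, 0, 0], 0], [[0.003, 0, 0], 0], [[0.003, 0, 0], 0], [[0.003, 0, 0], 0], [[0.003, 0, 0], 0], [[0.003, 0, 0], 0], [[0.003, 0, 0], 0]]}}

```text
clock: 20.3
position: [0.4451, -0.0706, 0.0737]
ee_rot: [0.852, -0.523, 0.004, 0.001]
ft_force: [15.0, -17.2, -16.3]
grip_width: 0.239
```

```bash
python3 - <<'E'
from h import *
lev()
E
```

```text
r 0.1064 ang -149.4 turned 1.396 Fcw -22.4 Frad -4.2
```

Emit:
{"name": "send_rows", "arguments": {"steps": [[[0, 0, 0], 0], [[0, 0, 0], 0], [[0, 0, 0], 0], [[0, 0, 0], 0], [[0, 0, -0.02], 0], [[0, 0, -0.06], 0], [[0, 0, -0.1], 0], [[0, 0, -0.13], 0]], "hand": 1}}

```text
clock: 21.3
position: [0.4426, -0.0662, 0.2049]
ee_rot: [0.853, -0.523, 0.0, -0.0]
ft_force: [0.9, 0.6, 0.3]
grip_width: 0.997
```

```bash
python3 - <<'E'
from h import *
lev();go(0.4296,.22,.2,27)
E
```

```text
r 0.1064 ang -152.1 turned 1.444 Fcw 0.1 Frad -1.1
at [ 0.4426 -0.0662  0.2049] yaw -63.0 tilt [0.0006 0.0004] F [0.9 0.6 0.3] T [-0.01 -0.03  0.01] grip 0.997 j [-0.66 -0.1   0.68  1.97  0.07  1.25 -1.1 ] t 21.3
 -> shift [-0.261  -0.1182  0.005 ] spin -1.5712
```

```bash
python3 - <<'E'
from h import *
p,d=snap('top','t2')
c=p[150:290,120:420]; cv2.imwrite('pics/t2c.png',cv2.resize(c,None,fx=2.6,fy=2.6,interpolation=cv2.INTER_CUBIC)[:,:,::-1])
c=p[228:258,130:210]; cv2.imwrite('pics/t2r.png',cv2.resize(c,None,fx=9,fy=9,interpolation=cv2.INTER_CUBIC)[:,:,::-1])
E
```

```text
(no output)
```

View pics/t2c.png

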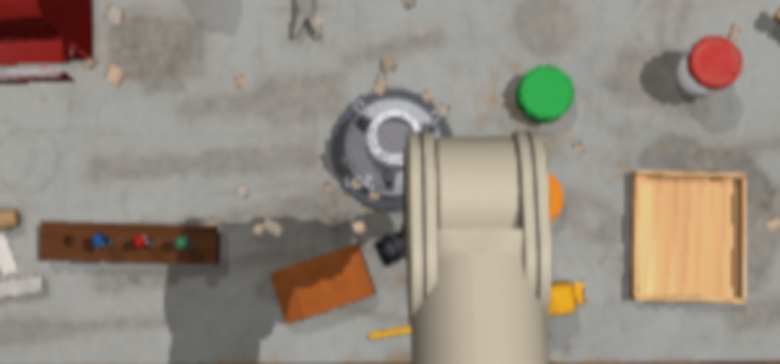

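View pics/t2r.png

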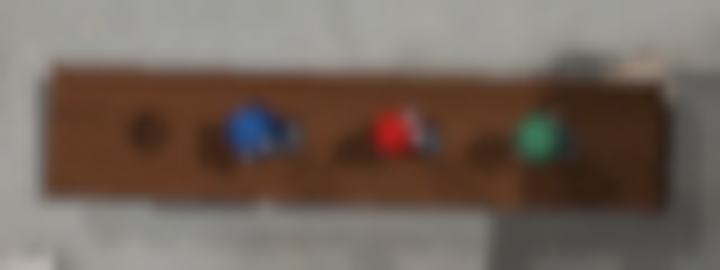

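```bash
python3 - <<'E'
from h import *
for n,u,v in (('b',157.5,241.9),('r',173.4,242.2),('g',189.2,242.7)): print(n,onz('top',u,v,.085).round(4))
p,d=load('t2');P=cloud('top',d)
k=(np.hypot(P[...,0]-.537,P[...,1]+.017)<.05)&(P[...,2]>.126)&(P[...,2]<.145)
q=P[k];print(len(q),q.mean(0),circ(q)); print(onz('top',271.4,202.2,.134))
go(0.428,.214,.2,10)
E
```

```text
b [0.4311 0.3053 0.085 ]
r [0.4301 0.2605 0.085 ]
g [0.4286 0.2159 0.085 ]
90 [ 0.54058428 -0.00973991  0.13127775] (np.float64(0.538188231669673), np.float64(-0.016266014680100305), np.float64(0.0240722993508428))
[ 0.53834364 -0.0166036   0.134     ]
at [ 0.4442 -0.0664  0.2081] yaw -63.0 tilt [0.0046 0.0011] F [ 1.8 -1.6  3.8] T [-0.04 -0.14 -0.04] grip 0.998 j [-0.66 -0.1   0.68  1.97  0.07  1.25 -1.11] t 21.35
 -> shift [-0.2573 -0.1126  0.0084] spin -1.275
```

Emit:
{"name": "send_rows", "arguments": {"steps": [[[-0.032, -0.014, 0], -0.16], [[-0.064, -0.028, 0], -0.32], [[-0.096, -0.042, 0], -0.48], [[-0.128, -0.056, 0], -0.64], [[-0.16, -0.07, 0], -0.8], [[-0.193, -0.084, 0], -0.96], [[-0.225, -0.098, 0], -1.12], [[-0.257, -0.112, 0], -1.275]]}}

```text
clock: 22.35
position: [0.4257, 0.2147, 0.203]
ee_rot: [0.996, 0.09, -0.0, 0.0]
ft_force: [1.2, -0.3, 0.5]
grip_width: 0.996
```

Emit:
{"name": "send_rows", "arguments": {"steps": [[[0, 0, 0.02], 0], [[0, 0, 0.04], 0], [[0, 0, 0.05], 0], [[0, 0, 0.05], 0], [[0, 0, 0.05], 0], [[0, 0, 0.05], 0], [[0, 0, 0.05], 0], [[0, 0, 0.05], 0]], "hand": 0.6}}

```text
clock: 23.35
position: [0.4262, 0.2137, 0.1535]
ee_rot: [0.996, 0.087, 0.0, -0.0]
ft_force: [-0.5, -0.1, -0.3]
grip_width: 0.599
```

```bash
python3 - <<'E'
from h import *
go(0.4286,.2159,.06,10)
E
```

```text
at [0.4262 0.2137 0.1535] yaw 10.0 tilt [0.0002 0.0003] F [-0.5 -0.1 -0.3] T [-0.02 -0.01 -0.02] grip 0.599 j [-0.98  0.06  0.44  1.96 -0.03  1.13 -0.36] t 23.35
 -> shift [ 0.0027 -0.0017  0.0935] spin -0.0005
```

Emit:
{"name": "send_rows", "arguments": {"steps": [[[0.003, -0.002, 0.02], 0], [[0.003, -0.002, 0.04], 0], [[0.003, -0.002, 0.06], 0], [[0.003, -0.002, 0.075], 0], [[0.003, -0.002, 0.087], 0], [[0.003, -0.002, 0.093], 0], [[0.003, -0.002, 0.093], 0], [[0.003, -0.002, 0.093], 0]]}}

```text
clock: 24.35
position: [0.4291, 0.2163, 0.0608]
ee_rot: [0.996, 0.087, 0.0, -0.0]
ft_force: [0.6, -0.9, -0.3]
grip_width: 0.604
```

Emit:
{"name": "send_rows", "arguments": {"steps": [[[0, 0, 0], 0], [[0, 0, 0], 0], [[0, 0, 0], 0], [[0, 0, 0], 0], [[0, 0, 0], 0], [[0, 0, 0], 0], [[0, 0, 0], 0], [[0, 0, 0], 0]], "hand": 0, "force": 30}}

```text
clock: 25.35
position: [0.4289, 0.2162, 0.0604]
ee_rot: [0.996, 0.087, 0.0, -0.0]
ft_force: [0.7, -0.1, 3.8]
grip_width: 0.152
```

Emit:
{"name": "send_rows", "arguments": {"steps": [[[0, 0, -0.02], 0], [[0, 0, -0.05], 0], [[0, 0, -0.09], 0], [[0, 0, -0.13], 0], [[0, 0, -0.15], 0], [[0, 0, -0.15], 0], [[0, 0, -0.15], 0], [[0, 0, -0.15], 0]]}}

```text
clock: 26.35
position: [0.4282, 0.2158, 0.2091]
ee_rot: [0.996, 0.087, -0.001, 0.001]
ft_force: [0.1, -0.6, -0.7]
grip_width: 0.151
```

```bash
python3 - <<'E'
from h import *
go(0.538,-.0165,.21,10)
p,d=snap('side','s4')
c=p[130:330,130:350]; cv2.imwrite('pics/s4c.png',cv2.resize(c,None,fx=3,fy=3,interpolation=cv2.INTER_CUBIC)[:,:,::-1])
E
```

```text
at [0.4282 0.2158 0.2091] yaw 10.0 tilt [-0.0016 -0.0014] F [ 0.1 -0.6 -0.7] T [ 0.   -0.03  0.1 ] grip 0.151 j [-1.    0.01  0.44  1.88 -0.    1.25 -0.38] t 26.35
 -> shift [ 0.0679  0.2478 -0.0008] spin -0.0005
```

View pics/s4c.png

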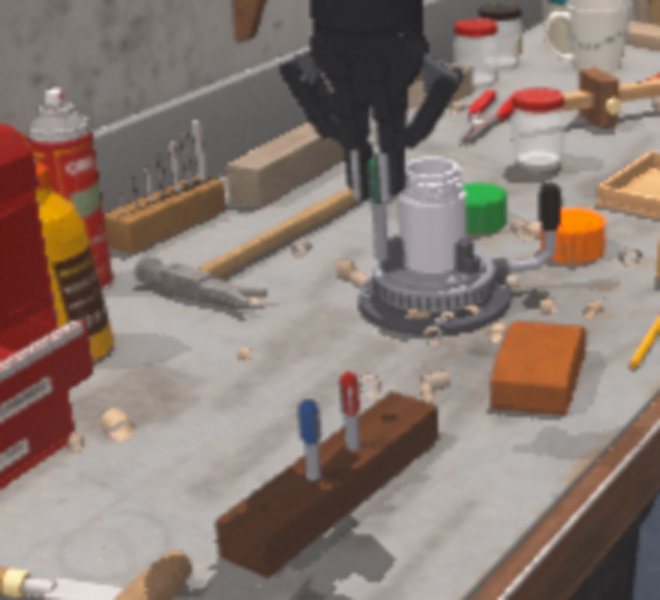

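Green cutter held upright in the fingers (crop (375,200)); carrying it to the mouth.

Emit:
{"name": "send_rows", "arguments": {"steps": [[[0.006, 0.03, 0], 0], [[0.016, 0.08, 0], 0], [[0.03, 0.13, 0], 0], [[0.044, 0.18, 0], 0], [[0.055, 0.23, 0], 0], [[0.06, 0.248, 0], 0], [[0.06, 0.248, 0], 0], [[0.06, 0.248, 0], 0]]}}

```text
clock: 27.4
position: [0.5304, -0.0166, 0.2098]
ee_rot: [0.996, 0.087, -0.0, -0.0]
ft_force: [0.8, 0.7, -0.9]
grip_width: 0.146
```

```bash
python3 - <<'E'
from h import *
go(0.531,-.0165,.142,10)
E
```

```text
at [ 0.5304 -0.0166  0.2098] yaw 10.0 tilt [-0.0009  0.0002] F [ 0.8  0.7 -0.9] T [0.06 0.03 0.01] grip 0.146 j [-0.69  0.15  0.71  1.77 -0.1   1.26  0.22] t 27.4
 -> shift [0.0007 0.     0.0678] spin 0.0006
```

Emit:
{"name": "send_rows", "arguments": {"steps": [[[0, 0, 0.015], 0], [[0, 0, 0.03], 0], [[0, 0, 0.045], 0], [[0, 0, 0.06], 0], [[0, 0, 0.067], 0], [[0, 0, 0.067], 0], [[0, 0, 0.067], 0], [[0, 0, 0.067], 0]]}}

```text
clock: 28.4
position: [0.5311, -0.0177, 0.1438]
ee_rot: [0.996, 0.087, 0.0, -0.0]
ft_force: [-0.1, 0.8, -0.7]
grip_width: 0.152
```

```bash
python3 - <<'E'
from h import *
go(0.531,-.0165,.142,10)
p,d=snap('side','s5')
c=p[130:330,130:350]; cv2.imwrite('pics/s5c.png',cv2.resize(c,None,fx=3,fy=3,interpolation=cv2.INTER_CUBIC)[:,:,::-1])
E
```

```text
at [ 0.5311 -0.0177  0.1438] yaw 10.0 tilt [0.0009 0.0003] F [-0.1  0.8 -0.7] T [-0.    0.01  0.01] grip 0.152 j [-0.67  0.22  0.7   1.85 -0.16  1.12  0.26] t 28.4
 -> shift [ 0.0001 -0.0012  0.0018] spin -0.0005
```

View pics/s5c.png

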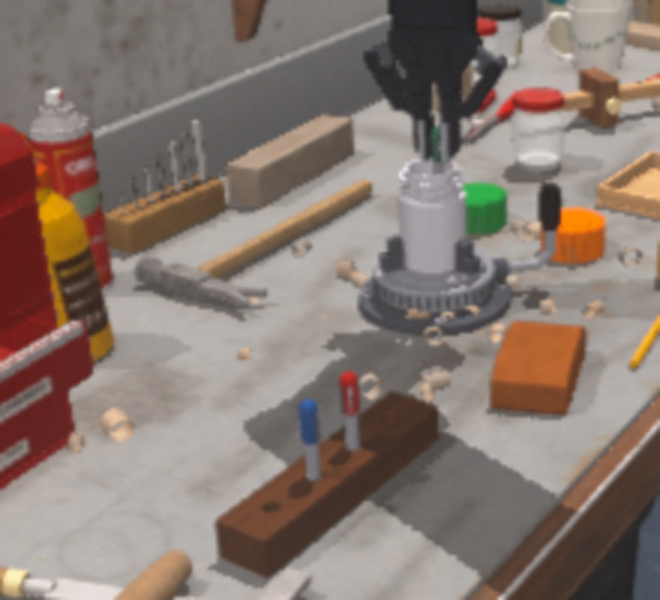

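Foot is inside the mouth (crop (433,165)). Release and rise.

Emit:
{"name": "send_rows", "arguments": {"steps": [[[0, 0, 0], 0], [[0, 0, 0], 0], [[0, 0, 0], 0], [[0, 0, 0], 0], [[0, 0, -0.02], 0], [[0, 0, -0.04], 0], [[0, 0, -0.06], 0], [[0, 0, -0.07], 0]], "hand": 0.6}}

```text
clock: 29.45
position: [0.5311, -0.0178, 0.2142]
ee_rot: [0.996, 0.087, 0.001, -0.0]
ft_force: [0.7, 0.3, -0.5]
grip_width: 0.602
```

```bash
python3 - <<'E'
from h import *
go(0.4301,.2605,.2,10)
E
```

```text
at [ 0.5311 -0.0178  0.2142] yaw 10.0 tilt [0.0012 0.0004] F [ 0.7  0.3 -0.5] T [ 0.01 -0.01  0.02] grip 0.602 j [-0.69  0.15  0.71  1.77 -0.1   1.27  0.21] t 29.45
 -> shift [-0.0513 -0.2916  0.0142] spin -0.0005
```

Emit:
{"name": "send_rows", "arguments": {"steps": [[[-0.008, -0.04, 0], 0], [[-0.018, -0.1, 0], 0], [[-0.027, -0.16, 0], 0], [[-0.037, -0.22, 0], 0], [[-0.046, -0.27, 0], 0], [[-0.051, -0.292, 0], 0], [[-0.051, -0.292, 0.03], 0], [[-0.051, -0.292, 0.05], 0]]}}

```text
clock: 30.45
position: [0.4293, 0.2611, 0.1618]
ee_rot: [0.996, 0.087, -0.001, 0.0]
ft_force: [0.9, 0.9, 0.1]
grip_width: 0.601
```

```bash
python3 - <<'E'
from h import *
snap('top','t3')
p,d=load('t3')
c=p[150:290,120:420]; cv2.imwrite('pics/t3c.png',cv2.resize(c,None,fx=2.6,fy=2.6,interpolation=cv2.INTER_CUBIC)[:,:,::-1])
go(0.4301,.2605,.06,10)
E
```

```text
at [0.4284 0.2602 0.1596] yaw 10.0 tilt [-0.0032 -0.003 ] F [-2.  -0.6 -2.5] T [-0.04  0.1   0.04] grip 0.597 j [-1.05  0.11  0.44  1.89 -0.05  1.15 -0.41] t 30.5
 -> shift [ 0.0021 -0.0003  0.0995] spin 0.0
```

View pics/t3c.png

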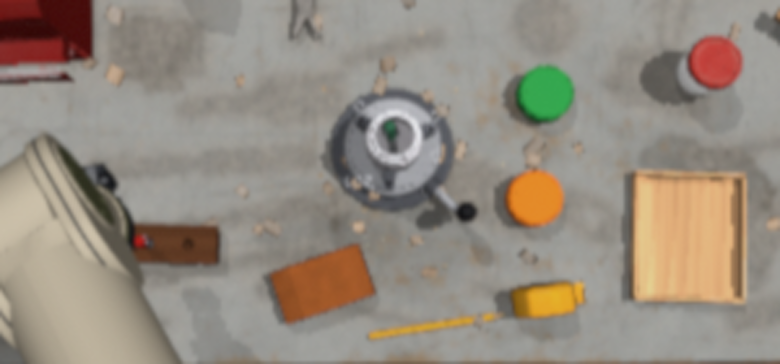

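```bash
python3 - <<'E'
from h import *
p,d=load('t3');P=cloud('top',d)
k=(np.hypot(P[...,0]-.46,P[...,1]+.085)<.04)&(P[...,2]>.09)&(P[...,2]<.12)
q=P[k];print(len(q),q.mean(0),cv2.minEnclosingCircle(q[:,:2].astype(np.float32)))
x=q.mean(0)[:2]-[.5375,-.0165];print(np.hypot(*x),np.degrees(np.arctan2(x[1],x[0])))
print(onz('top',298.8,231.5,.104))
k=(np.hypot(P[...,0]-.538,P[...,1]+.017)<.05)&(P[...,2]>.126)&(P[...,2]<.145)
q=P[k];print(len(q),q.mean(0),circ(q))
c=p[180:235,240:310]; cv2.imwrite('pics/t3d.png',cv2.resize(c,None,fx=9,fy=9,interpolation=cv2.INTER_CUBIC)[:,:,::-1])
E
```

```text
46 [ 0.45916662 -0.09561662  0.10007305] ((0.45927783846855164, -0.09662753343582153), 0.01081260945647955)
0.11133533973907121 -134.7149807702093
[ 0.45881792 -0.09430507  0.104     ]
110 [ 0.53782896 -0.01703662  0.13145586] (np.float64(0.5380537580737386), np.float64(-0.016540038883696317), np.float64(0.02405561996125267))
```

View pics/t3d.png

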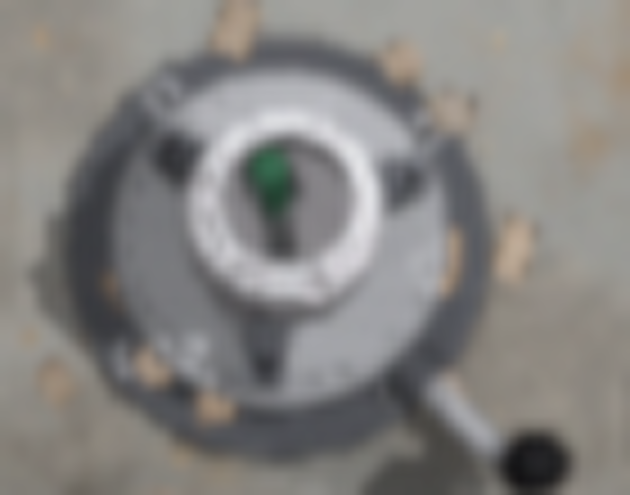

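```bash
python3 - <<'E'
from h import *
for n,f in (('s3','s3'),('s4','s4'),('s5','s5')):
    p,d=load(f);P=cloud('side',d)
    k=(np.hypot(P[...,0]-.455,P[...,1]+.085)<.05)&(P[...,2]>.075)&(P[...,2]<.106)
    q=P[k];g=cv2.cvtColor(p,cv2.COLOR_RGB2GRAY)[k];q=q[g<60]
    print(f,len(q),q.mean(0),q.min(0),q.max(0))
print(proj('side',(.4592,-.0956,.085)),proj('side',(.445,-.0705,.085)),proj('side',(.4455,-.072,.085)))
E
```

```text
s3 30 [ 0.43361152 -0.0525951   0.09530529] [ 0.42822474 -0.05835908  0.0847674 ] [ 0.43826787 -0.0468966   0.10490839]
s4 63 [ 0.45597173 -0.08975271  0.0903774 ] [ 0.44873628 -0.09837349  0.07505911] [ 0.46446257 -0.08354454  0.10543114]
s5 63 [ 0.45621024 -0.09000538  0.09024026] [ 0.44879723 -0.09905117  0.07575618] [ 0.46465877 -0.08421695  0.1047282 ]
(np.float64(312.7590305712101), np.float64(197.9905432733214)) (np.float64(312.94265361551066), np.float64(202.02834036486848)) (np.float64(313.0438596150764), np.float64(201.80591750246148))
```

The side-view numbers show the lever sprang back to about 1.14 rad after I let go under load. I'll place red, then re-tighten and back off gently before releasing, then do blue.

Emit:
{"name": "send_rows", "arguments": {"steps": [[[0, 0, 0.02], 0], [[0, 0, 0.04], 0], [[0, 0, 0.06], 0], [[0, 0, 0.08], 0], [[0, 0, 0.095], 0], [[0, 0, 0.101], 0], [[0, 0, 0.101], 0], [[0, 0, 0.101], 0]]}}

```text
clock: 31.5
position: [0.4304, 0.2613, 0.0629]
ee_rot: [0.996, 0.087, 0.0, -0.0]
ft_force: [-0.3, -0.4, 0.6]
grip_width: 0.6
```

```bash
python3 - <<'E'
from h import *
go(0.4301,.2605,.06,10)
E
```

```text
at [0.4304 0.2613 0.0629] yaw 10.0 tilt [0.0007 0.0007] F [-0.3 -0.4  0.6] T [0.05 0.01 0.07] grip 0.6 j [-1.02  0.25  0.43  1.98 -0.13  0.94 -0.35] t 31.5
 -> shift [-0.0004  0.0007  0.0029] spin -0.0006
```

Emit:
{"name": "send_rows", "arguments": {"steps": [[[0, 0, 0], 0], [[0, 0, 0], 0], [[0, 0, 0], 0], [[0, 0, 0], 0], [[0, 0, 0], 0], [[0, 0, 0], 0], [[0, 0, -0.01], 0], [[0, 0, -0.03], 0]], "hand": 0, "force": 30}}

```text
clock: 32.5
position: [0.4294, 0.2605, 0.0923]
ee_rot: [0.996, 0.087, -0.001, 0.001]
ft_force: [-0.8, 1.2, -0.8]
grip_width: 0.149
```

```bash
python3 - <<'E'
from h import *
go(0.538,-.0165,.21,10)
E
```

```text
at [0.4294 0.2605 0.0923] yaw 10.0 tilt [-0.0013 -0.0014] F [-0.8  1.2 -0.8] T [ 0.01  0.   -0.03] grip 0.149 j [-1.04  0.2   0.44  1.96 -0.1   1.   -0.37] t 32.5
 -> shift [ 0.0588  0.2917 -0.1174] spin -0.0006
```

Emit:
{"name": "send_rows", "arguments": {"steps": [[[0, 0, -0.04], 0], [[0, 0, -0.085], 0], [[0, 0.02, -0.117], 0], [[0.01, 0.07, -0.117], 0], [[0.02, 0.13, -0.117], 0], [[0.035, 0.19, -0.117], 0], [[0.05, 0.25, -0.117], 0], [[0.058, 0.295, -0.117], 0]]}}

```text
clock: 33.5
position: [0.5386, -0.0223, 0.2099]
ee_rot: [0.996, 0.086, 0.0, 0.0]
ft_force: [0.1, 0.6, -0.6]
grip_width: 0.148
```

Emit:
{"name": "send_rows", "arguments": {"steps": [[[0, 0, 0], 0], [[0, 0, 0], 0], [[0, 0, 0], 0], [[0, 0, 0], 0], [[0, 0, 0], 0], [[0, 0, 0], 0], [[0, 0, 0], 0], [[0, 0, 0], 0]]}}

```text
clock: 34.5
position: [0.5382, -0.0195, 0.2093]
ee_rot: [0.996, 0.087, 0.0, -0.0]
ft_force: [0.6, 0.3, 0.5]
grip_width: 0.15
```

```bash
python3 - <<'E'
from h import *
go(0.536,-.0245,.145,10)
E
```

```text
at [ 0.5382 -0.0195  0.2093] yaw 10.0 tilt [0.     0.0001] F [0.6 0.3 0.5] T [-0.02  0.02 -0.01] grip 0.15 j [-0.7   0.17  0.73  1.76 -0.12  1.26  0.24] t 34.5
 -> shift [-0.003   0.0045  0.0643] spin -0.0006
```

Emit:
{"name": "send_rows", "arguments": {"steps": [[[-0.003, 0.0045, 0.01], 0], [[-0.003, 0.0045, 0.025], 0], [[-0.003, 0.0045, 0.04], 0], [[-0.003, 0.0045, 0.055], 0], [[-0.003, 0.0045, 0.064], 0], [[-0.003, 0.0045, 0.064], 0], [[-0.003, 0.0045, 0.064], 0], [[-0.003, 0.0045, 0.064], 0]]}}

```text
clock: 35.5
position: [0.5364, -0.0244, 0.1458]
ee_rot: [0.996, 0.087, 0.0, -0.0]
ft_force: [0.7, -0.1, -0.8]
grip_width: 0.149
```

Emit:
{"name": "send_rows", "arguments": {"steps": [[[0, 0, 0], 0], [[0, 0, 0], 0], [[0, 0, 0], 0], [[0, 0, 0], 0], [[0, 0, -0.02], 0], [[0, 0, -0.04], 0], [[0, 0, -0.06], 0], [[0, 0, -0.07], 0]], "hand": 0.6}}

```text
clock: 36.5
position: [0.5363, -0.0244, 0.2162]
ee_rot: [0.996, 0.087, 0.001, -0.0]
ft_force: [0.7, -0.2, -0.3]
grip_width: 0.6
```

```bash
python3 - <<'E'
from h import *
c=np.array([.5375,-.0165])
go(.4592,-.0956,.2,-45)
p,d=snap('side','s6')
c=p[130:330,130:350]; cv2.imwrite('pics/s6c.png',cv2.resize(c,None,fx=3,fy=3,interpolation=cv2.INTER_CUBIC)[:,:,::-1])
E
```

```text
at [ 0.5363 -0.0244  0.2162] yaw 10.0 tilt [0.0011 0.0004] F [ 0.7 -0.2 -0.3] T [ 0.02 -0.01  0.  ] grip 0.6 j [-0.7   0.16  0.74  1.75 -0.11  1.27  0.24] t 36.5
 -> shift [-0.0883  0.0567  0.0161] spin 0.9594
```

View pics/s6c.png

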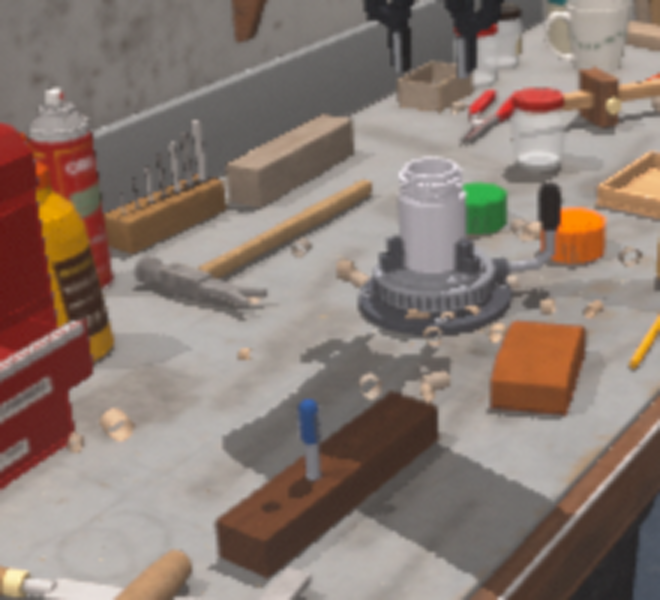

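Emit:
{"name": "send_rows", "arguments": {"steps": [[[-0.011, 0.007, 0], 0.12], [[-0.022, 0.014, 0], 0.24], [[-0.033, 0.021, 0], 0.36], [[-0.044, 0.028, 0], 0.48], [[-0.055, 0.035, 0], 0.6], [[-0.066, 0.042, 0], 0.72], [[-0.077, 0.05, 0], 0.84], [[-0.0883, 0.0567, 0.0], 0.959]]}}

```text
clock: 37.55
position: [0.4582, -0.0958, 0.2147]
ee_rot: [0.923, -0.384, -0.0, 0.0]
ft_force: [-0.5, -0.3, 0.3]
grip_width: 0.603
```

Emit:
{"name": "send_rows", "arguments": {"steps": [[[0, 0, 0.03], 0], [[0, 0, 0.06], 0], [[0, 0, 0.075], 0], [[0, 0, 0.075], 0], [[0, 0, 0.075], 0], [[0, 0, 0.075], 0], [[0, 0, 0.075], 0], [[0, 0, 0.075], 0]], "hand": 1}}

```text
clock: 38.55
position: [0.459, -0.0955, 0.1405]
ee_rot: [0.924, -0.382, 0.0, -0.0]
ft_force: [-0.8, -0.1, -0.5]
grip_width: 1.001
```

```bash
python3 - <<'E'
from h import *
go(.4592,-.0956,.073,-45)
E
```

```text
at [ 0.459  -0.0955  0.1405] yaw -45.0 tilt [0.0005 0.0003] F [-0.8 -0.1 -0.5] T [-0.01 -0.01  0.03] grip 1.001 j [-0.7   0.05  0.84  2.01 -0.04  1.1  -0.62] t 38.55
 -> shift [ 0.0002 -0.0001  0.0675] spin 0.0004
```

Emit:
{"name": "send_rows", "arguments": {"steps": [[[0, 0, 0.02], 0], [[0, 0, 0.04], 0], [[0, 0, 0.055], 0], [[0, 0, 0.063], 0], [[0, 0, 0.067], 0], [[0, 0, 0.067], 0], [[0, 0, 0.067], 0], [[0, 0, 0.067], 0]]}}

```text
clock: 39.55
position: [0.4591, -0.0955, 0.0736]
ee_rot: [0.924, -0.383, 0.0, -0.0]
ft_force: [-0.2, -0.4, 0.1]
grip_width: 0.998
```

Emit:
{"name": "send_rows", "arguments": {"steps": [[[0, 0, 0], 0], [[0, 0, 0], 0], [[0, 0, 0], 0], [[0, 0, 0], 0], [[0, 0, 0], 0], [[0, 0, 0], 0], [[0, 0, 0], 0], [[0, 0, 0], 0]], "hand": 0, "force": 40}}

```text
clock: 40.55
position: [0.4595, -0.0963, 0.0737]
ee_rot: [0.924, -0.383, 0.001, 0.0]
ft_force: [2.0, -4.8, 5.0]
grip_width: 0.239
```

```bash
sed -i 's/c=np.array(\[.5367,-.0165\]);r=p/c=np.array([.538,-.0165]);r=p/' h.py; python3 - <<'E'
from h import *
lev();go(.4592,-.0956,.073,-45)
E
```

```text
r 0.1119 ang -134.5 turned 1.137 Fcw -4.8 Frad 2.1
at [ 0.4595 -0.0963  0.0737] yaw -45.0 tilt [ 0.0014 -0.0007] F [ 2.  -4.8  5. ] T [-1.14 -0.36 -0.01] grip 0.239 j [-0.66  0.19  0.84  2.07 -0.17  0.95 -0.52] t 40.55
 -> shift [-0.0007 -0.0003  0.0007] spin -0.0001
```

Now close to 1.137 + 0.2.

Emit:
{"name": "send_rows", "arguments": {"steps": [[[-0.0056, -0.0001, 0], 0.05], [[-0.0112, -0.0006, 0], 0.1], [[-0.0167, -0.0013, 0], 0.15], [[-0.0223, -0.0022, 0], 0.2], [[-0.0223, -0.0022, 0], 0.2], [[-0.0223, -0.0022, 0], 0.2], [[-0.0223, -0.0022, 0], 0.2], [[-0.0223, -0.0022, 0], 0.2]]}}

```text
clock: 41.55
position: [0.4461, -0.0794, 0.0738]
ee_rot: [0.881, -0.473, 0.002, -0.0]
ft_force: [6.2, -7.9, -1.7]
grip_width: 0.241
```

```bash
python3 - <<'E'
from h import *
lev();go(.4592,-.0956,.073,-45)
E
```

```text
r 0.1114 ang -145.6 turned 1.33 Fcw -10.1 Frad -0.6
at [ 0.4461 -0.0794  0.0738] yaw -56.5 tilt [ 0.0033 -0.0017] F [ 6.2 -7.9 -1.7] T [-1.69 -1.44  0.18] grip 0.241 j [-0.73  0.14  0.86  2.11 -0.13  0.94 -0.78] t 41.55
 -> shift [ 0.0207 -0.002   0.0009] spin -0.2
```

Emit:
{"name": "send_rows", "arguments": {"steps": [[[-0.0028, 0, 0], 0.025], [[-0.0056, -0.0003, 0], 0.05], [[-0.0056, -0.0003, 0], 0.05], [[-0.0056, -0.0003, 0], 0.05], [[-0.0056, -0.0003, 0], 0.05], [[-0.0056, -0.0003, 0], 0.05], [[-0.0056, -0.0003, 0], 0.05], [[-0.0056, -0.0003, 0], 0.05]]}}

```text
clock: 42.55
position: [0.4435, -0.0753, 0.0738]
ee_rot: [0.869, -0.495, 0.002, 0.0]
ft_force: [9.1, -11.1, -4.7]
grip_width: 0.238
```

```bash
python3 - <<'E'
from h import *
lev()
E
```

```text
r 0.1113 ang -148.1 turned 1.374 Fcw -14.3 Frad -1.8
```

Emit:
{"name": "send_rows", "arguments": {"steps": [[[-0.0015, 0, 0], 0.01], [[-0.003, 0, 0], 0.025], [[-0.003, 0, 0], 0.025], [[-0.003, 0, 0], 0.025], [[-0.003, 0, 0], 0.025], [[-0.003, 0, 0], 0.025], [[-0.003, 0, 0], 0.025], [[-0.003, 0, 0], 0.025]]}}

```text
clock: 43.55
position: [0.4422, -0.0731, 0.0738]
ee_rot: [0.863, -0.506, 0.003, 0.0]
ft_force: [10.6, -12.4, -6.7]
grip_width: 0.238
```

```bash
python3 - <<'E'
from h import *
lev()
E
```

```text
r 0.1113 ang -149.4 turned 1.397 Fcw -16.1 Frad -2.8
```

Emit:
{"name": "send_rows", "arguments": {"steps": [[[-0.0015, 0, 0], 0.01], [[-0.003, 0, 0], 0.025], [[-0.003, 0, 0], 0.025], [[-0.003, 0, 0], 0.025], [[-0.003, 0, 0], 0.025], [[-0.003, 0, 0], 0.025], [[-0.003, 0, 0], 0.025], [[-0.003, 0, 0], 0.025]]}}

```text
clock: 44.55
position: [0.442, -0.0721, 0.074]
ee_rot: [0.856, -0.517, 0.005, 0.0]
ft_force: [18.9, -20.4, -15.9]
grip_width: 0.239
```

```bash
python3 - <<'E'
from h import *
lev()
E
```

```text
r 0.1109 ang -149.9 turned 1.405 Fcw -27.1 Frad -6.1
```

Emit:
{"name": "send_rows", "arguments": {"steps": [[[0.0005, 0, 0], 0], [[0.001, 0, 0], 0], [[0.0015, 0, 0], 0], [[0.002, 0, 0], 0], [[0.0025, 0, 0], 0], [[0.003, 0, 0], 0], [[0.003, 0, 0], 0], [[0.003, 0, 0], 0]]}}

```text
clock: 45.55
position: [0.4421, -0.0725, 0.0739]
ee_rot: [0.856, -0.516, 0.003, -0.0]
ft_force: [9.5, -9.8, -4.6]
grip_width: 0.238
```

```bash
python3 - <<'E'
from h import *
lev()
E
```

```text
r 0.111 ang -149.7 turned 1.401 Fcw -13.2 Frad -3.2
```

Emit:
{"name": "send_rows", "arguments": {"steps": [[[0.0005, 0, 0], 0], [[0.001, 0, 0], 0], [[0.0015, 0, 0], 0], [[0.002, 0, 0], 0], [[0.002, 0, 0], 0], [[0.002, 0, 0], 0], [[0.002, 0, 0], 0], [[0.002, 0, 0], 0]]}}

```text
clock: 46.55
position: [0.4428, -0.0738, 0.0738]
ee_rot: [0.857, -0.516, 0.002, -0.0]
ft_force: [8.0, -8.6, -3.5]
grip_width: 0.238
```

```bash
python3 - <<'E'
from h import *
lev()
E
```

```text
r 0.1111 ang -149.0 turned 1.389 Fcw -11.5 Frad -2.5
```

Emit:
{"name": "send_rows", "arguments": {"steps": [[[0.002, 0, 0], -0.01], [[0.004, 0, 0], -0.03], [[0.006, 0, 0], -0.05], [[0.008, 0, 0], -0.07], [[0.01, 0, 0], -0.09], [[0.01, 0, 0], -0.09], [[0.01, 0, 0], -0.09], [[0.01, 0, 0], -0.09]]}}

```text
clock: 47.55
position: [0.4478, -0.0817, 0.0739]
ee_rot: [0.879, -0.477, 0.002, -0.001]
ft_force: [9.9, -3.8, -4.5]
grip_width: 0.238
```

```bash
python3 - <<'E'
from h import *
lev()
E
```

```text
r 0.1113 ang -144.2 turned 1.305 Fcw -8.8 Frad -5.8
```

Emit:
{"name": "send_rows", "arguments": {"steps": [[[0.002, 0, 0], -0.02], [[0.004, 0, 0], -0.04], [[0.006, 0, 0], -0.05], [[0.008, 0, 0], -0.07], [[0.009, 0, 0], -0.08], [[0.009, 0, 0], -0.08], [[0.009, 0, 0], -0.08], [[0.009, 0, 0], -0.08]]}}

```text
clock: 48.55
position: [0.4526, -0.0882, 0.0738]
ee_rot: [0.897, -0.441, 0.002, -0.001]
ft_force: [8.7, 0.3, -2.0]
grip_width: 0.239
```

```bash
python3 - <<'E'
from h import *
lev()
E
```

```text
r 0.1115 ang -140.0 turned 1.231 Fcw -5.4 Frad -6.9
```

Emit:
{"name": "send_rows", "arguments": {"steps": [[[0, 0, 0], 0], [[0, 0, 0], 0], [[0, 0, 0], 0], [[0, 0, 0], 0], [[0, 0, 0], 0], [[0, 0, 0], 0], [[0, 0, -0.01], 0], [[0, 0, -0.04], 0]], "hand": 1}}

```text
clock: 49.55
position: [0.4498, -0.0892, 0.1134]
ee_rot: [0.897, -0.442, -0.001, 0.001]
ft_force: [0.5, -0.1, -0.4]
grip_width: 0.998
```

```bash
python3 - <<'E'
from h import *
go(.4311,.3053,.2,10)
p,d=snap('side','s7');P=cloud('side',d)
k=(np.hypot(P[...,0]-.455,P[...,1]+.085)<.05)&(P[...,2]>.075)&(P[...,2]<.106)
q=P[k];g=cv2.cvtColor(p,cv2.COLOR_RGB2GRAY)[k];q=q[g<60]
print(len(q),q.mean(0),q.min(0),q.max(0))
c=p[160:260,220:340]; cv2.imwrite('pics/s7c.png',cv2.resize(c,None,fx=6,fy=6,interpolation=cv2.INTER_CUBIC)[:,:,::-1])
E
```

```text
at [ 0.4498 -0.0892  0.1134] yaw -52.4 tilt [-0.0024 -0.001 ] F [ 0.5 -0.1 -0.4] T [ 0.04 -0.05 -0.04] grip 0.998 j [-0.73  0.07  0.87  2.06 -0.06  1.04 -0.75] t 49.55
 -> shift [-0.3242 -0.2254 -0.087 ] spin -1.0899
61 [ 0.45669026 -0.0898874   0.08949286] [ 0.44763248 -0.09742118  0.0759232 ] [ 0.46566654 -0.08214719  0.10345591]
```

View pics/s7c.png

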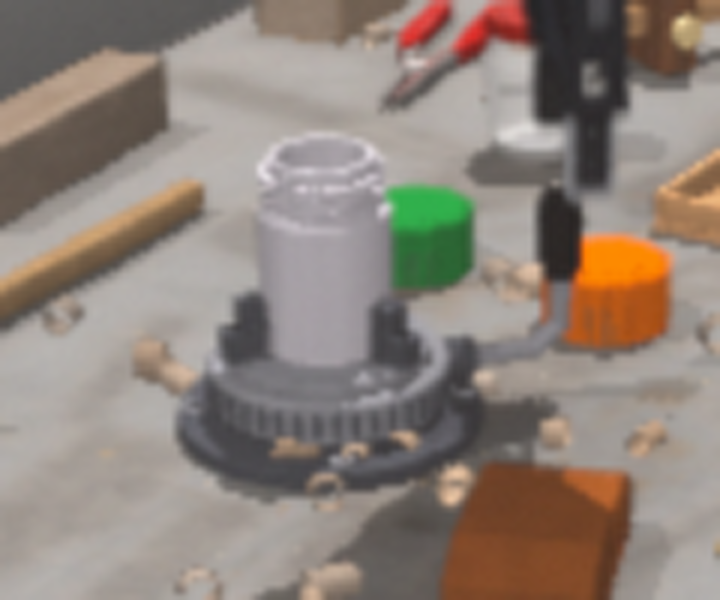

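Emit:
{"name": "send_rows", "arguments": {"steps": [[[0, 0, -0.06], 0], [[-0.02, -0.014, -0.1], -0.1], [[-0.06, -0.042, -0.1], -0.28], [[-0.11, -0.075, -0.1], -0.46], [[-0.16, -0.11, -0.1], -0.64], [[-0.21, -0.146, -0.1], -0.82], [[-0.26, -0.18, -0.1], -1.0], [[-0.31, -0.215, -0.1], -1.09]], "hand": 0.6}}

```text
clock: 50.6
position: [0.4319, 0.2897, 0.2142]
ee_rot: [0.996, 0.089, 0.001, -0.0]
ft_force: [0.9, -0.1, 0.2]
grip_width: 0.6
```

Emit:
{"name": "send_rows", "arguments": {"steps": [[[0.012, -0.01, 0.02], 0], [[0.012, -0.01, 0.06], 0], [[0.012, -0.01, 0.08], 0], [[0.012, -0.01, 0.08], 0], [[0.012, -0.01, 0.08], 0], [[0.012, -0.01, 0.08], 0], [[0.012, -0.01, 0.08], 0], [[0.012, -0.01, 0.08], 0]]}}

```text
clock: 51.6
position: [0.4423, 0.2998, 0.1337]
ee_rot: [0.996, 0.087, 0.0, -0.0]
ft_force: [0.2, 0.2, -0.1]
grip_width: 0.599
```

```bash
python3 - <<'E'
from h import *
go(.4311,.3053,.062,10)
p,d=snap('top','t4')
c=p[180:235,240:310]; cv2.imwrite('pics/t4d.png',cv2.resize(c,None,fx=9,fy=9,interpolation=cv2.INTER_CUBIC)[:,:,::-1])
E
```

```text
at [0.4423 0.2998 0.1337] yaw 10.0 tilt [0.0004 0.0005] F [ 0.2  0.2 -0.1] T [ 0.03  0.06 -0.03] grip 0.599 j [-1.14  0.22  0.52  1.85 -0.12  1.1  -0.4 ] t 51.6
 -> shift [-0.0101 -0.0073  0.0717] spin 0.0005
```

View pics/t4d.png

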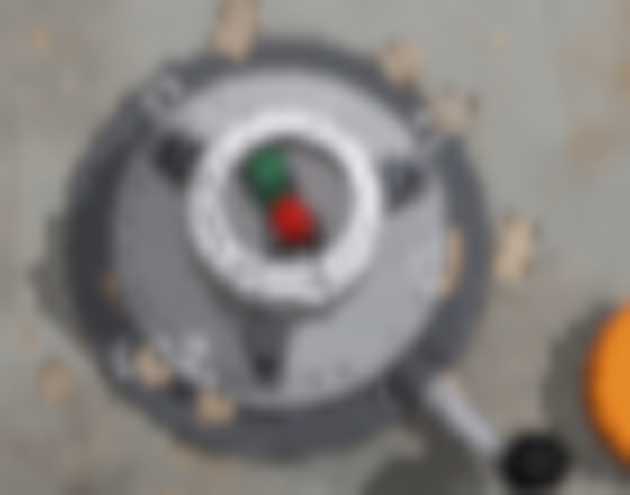

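Green and red are inside (crop (268,172), (292,220)); free space is to the upper right. Fetch blue.

Emit:
{"name": "send_rows", "arguments": {"steps": [[[-0.01, -0.007, 0.005], 0], [[-0.01, -0.007, 0.015], 0], [[-0.01, -0.007, 0.03], 0], [[-0.01, -0.007, 0.045], 0], [[-0.01, -0.007, 0.06], 0], [[-0.01, -0.007, 0.072], 0], [[-0.01, -0.007, 0.072], 0], [[-0.01, -0.007, 0.072], 0]]}}

```text
clock: 52.65
position: [0.4314, 0.305, 0.0616]
ee_rot: [0.996, 0.087, 0.0, -0.0]
ft_force: [0.5, 0.0, 1.2]
grip_width: 0.597
```

```bash
python3 - <<'E'
from h import *
go(.4311,.3053,.062,10)
E
```

```text
at [0.4314 0.305  0.0616] yaw 10.0 tilt [0.0004 0.0004] F [0.5 0.  1.2] T [-0.02 -0.01  0.  ] grip 0.597 j [-1.13  0.31  0.5   1.92 -0.18  0.95 -0.38] t 52.65
 -> shift [-0.0002 -0.0004 -0.0004] spin 0.0003
```

Emit:
{"name": "send_rows", "arguments": {"steps": [[[0, 0, 0], 0], [[0, 0, 0], 0], [[0, 0, 0], 0], [[0, 0, 0], 0], [[0, 0, 0], 0], [[0, 0, 0], 0], [[0, 0, -0.01], 0], [[0, 0, -0.03], 0]], "hand": 0, "force": 30}}

```text
clock: 53.65
position: [0.4306, 0.3043, 0.0913]
ee_rot: [0.996, 0.087, -0.001, 0.001]
ft_force: [0.4, -0.1, -0.7]
grip_width: 0.149
```

```bash
python3 - <<'E'
from h import *
go(0.545,-.0255,.21,10)
E
```

```text
at [0.4306 0.3043 0.0913] yaw 10.0 tilt [-0.0011 -0.0015] F [ 0.4 -0.1 -0.7] T [ 0.04  0.04 -0.02] grip 0.149 j [-1.15  0.26  0.51  1.9  -0.15  1.01 -0.4 ] t 53.65
 -> shift [ 0.0551  0.3448 -0.1183] spin 0.0004
```

Emit:
{"name": "send_rows", "arguments": {"steps": [[[0, 0, -0.04], 0], [[0, 0, -0.085], 0], [[0, 0.03, -0.117], 0], [[0.01, 0.085, -0.117], 0], [[0.02, 0.145, -0.117], 0], [[0.03, 0.205, -0.117], 0], [[0.04, 0.26, -0.117], 0], [[0.05, 0.31, -0.117], 0]]}}

```text
clock: 54.65
position: [0.5345, 0.0061, 0.2089]
ee_rot: [0.996, 0.087, 0.0, -0.0]
ft_force: [0.8, 1.2, -1.2]
grip_width: 0.149
```

Emit:
{"name": "send_rows", "arguments": {"steps": [[[0.005, 0.02, 0], 0], [[0.005, 0.035, 0], 0], [[0.005, 0.035, 0], 0], [[0.005, 0.035, 0], 0], [[0.005, 0.035, 0], 0], [[0.005, 0.035, 0], 0], [[0.005, 0.035, 0], 0], [[0.005, 0.035, 0], 0]]}}

```text
clock: 55.65
position: [0.5453, -0.0252, 0.2083]
ee_rot: [0.996, 0.087, 0.0, -0.0]
ft_force: [-0.7, -0.1, -0.6]
grip_width: 0.151
```

```bash
python3 - <<'E'
from h import *
go(0.545,-.0255,.147,10)
E
```

```text
at [ 0.5453 -0.0252  0.2083] yaw 10.0 tilt [0.     0.0002] F [-0.7 -0.1 -0.6] T [ 0.04 -0.02  0.03] grip 0.151 j [-0.75  0.21  0.81  1.74 -0.16  1.26  0.28] t 55.65
 -> shift [-0.0003  0.0002  0.0613] spin 0.0006
```

Emit:
{"name": "send_rows", "arguments": {"steps": [[[0, 0, 0.01], 0], [[0, 0, 0.02], 0], [[0, 0, 0.03], 0], [[0, 0, 0.04], 0], [[0, 0, 0.05], 0], [[0, 0, 0.06], 0], [[0, 0, 0.062], 0], [[0, 0, 0.062], 0]]}}

```text
clock: 56.65
position: [0.5454, -0.0254, 0.1463]
ee_rot: [0.996, 0.087, 0.0, -0.0]
ft_force: [-0.1, -0.3, 0.2]
grip_width: 0.151
```

Emit:
{"name": "send_rows", "arguments": {"steps": [[[0, 0, 0], 0], [[0, 0, 0], 0], [[0, 0, 0], 0], [[0, 0, 0], 0], [[0, 0, -0.02], 0], [[0, 0, -0.04], 0], [[0, 0, -0.06], 0], [[0, 0, -0.09], 0]], "hand": 0.6}}

```text
clock: 57.65
position: [0.5448, -0.0253, 0.2365]
ee_rot: [0.996, 0.087, -0.001, 0.0]
ft_force: [0.8, -0.1, -0.8]
grip_width: 0.6
```

```bash
python3 - <<'E'
from h import *
go(0.4795,-.1785,.2,-50)
p,d=snap('side','s8')
c=p[160:260,220:340]; cv2.imwrite('pics/s8c.png',cv2.resize(c,None,fx=6,fy=6,interpolation=cv2.INTER_CUBIC)[:,:,::-1])
E
```

```text
at [ 0.5448 -0.0253  0.2365] yaw 10.0 tilt [-0.0012 -0.0001] F [ 0.8 -0.1 -0.8] T [ 0.01 -0.04  0.02] grip 0.6 j [-0.76  0.18  0.82  1.7  -0.14  1.32  0.26] t 57.65
 -> shift [-0.091   0.1395  0.0366] spin 1.0476
```

View pics/s8c.png

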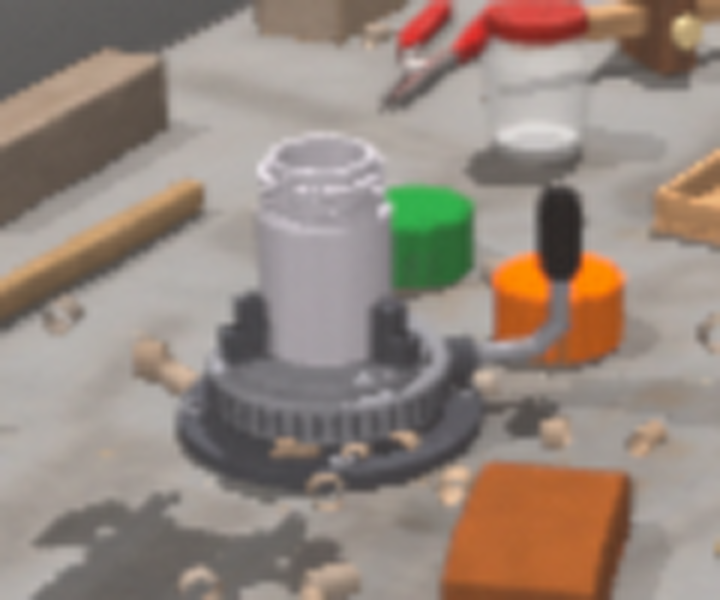

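Blue is in; the side view shows the orange lid was knocked toward the lever. Move aside and look from the top.

Emit:
{"name": "send_rows", "arguments": {"steps": [[[-0.01, -0.03, 0], 0.13], [[-0.03, -0.08, 0], 0.26], [[-0.05, -0.13, 0], 0.39], [[-0.07, -0.17, 0], 0.52], [[-0.08, -0.2, 0], 0.65], [[-0.08, -0.22, 0], 0.78], [[-0.08, -0.22, 0], 0.91], [[-0.08, -0.22, 0], 1.04]]}}

```text
clock: 58.7
position: [0.4281, 0.1776, 0.2363]
ee_rot: [0.907, -0.421, 0.0, -0.0]
ft_force: [-0.0, 0.4, -0.2]
grip_width: 0.6
```

```bash
python3 - <<'E'
from h import *
p,d=snap('top','t5');P=cloud('top',d)
c=p[170:270,230:350]; cv2.imwrite('pics/t5c.png',cv2.resize(c,None,fx=6,fy=6,interpolation=cv2.INTER_CUBIC)[:,:,::-1])
m=blob('top',p,(5,150,120),(20,255,255),(280,195,355,254))
print('lid',ccirc('top',m,.034))
k=(np.hypot(P[...,0]-.46,P[...,1]+.095)<.03)&(P[...,2]>.09)&(P[...,2]<.12)
q=P[k];print(len(q),q.mean(0))
k=(np.hypot(P[...,0]-.538,P[...,1]+.017)<.05)&(P[...,2]>.126)&(P[...,2]<.145)
q=P[k];print(len(q),q.mean(0),circ(q))
go(0.4795,-.1785,.2,-50)
E
```

```text
lid ((np.float64(0.4909483583011258), np.float64(-0.15009406287166044), np.float64(0.030736544690576004)), ((0.49094074964523315, -0.15016956627368927), 0.0323355495929718))
46 [ 0.45933856 -0.09516169  0.10032401]
106 [ 0.53701151 -0.01575271  0.1317224 ] (np.float64(0.5379718010556608), np.float64(-0.016315859667908217), np.float64(0.023936698584470884))
at [0.4282 0.1774 0.2363] yaw -50.2 tilt [0.0001 0.0002] F [ 0.1 -0.2  0.1] T [-0.06 -0.   -0.03] grip 0.599 j [-1.1  -0.07  0.59  1.89  0.04  1.31 -1.4 ] t 58.75
 -> shift [0.3062 0.1886 0.0362] spin -0.0028
```

View pics/t5c.png

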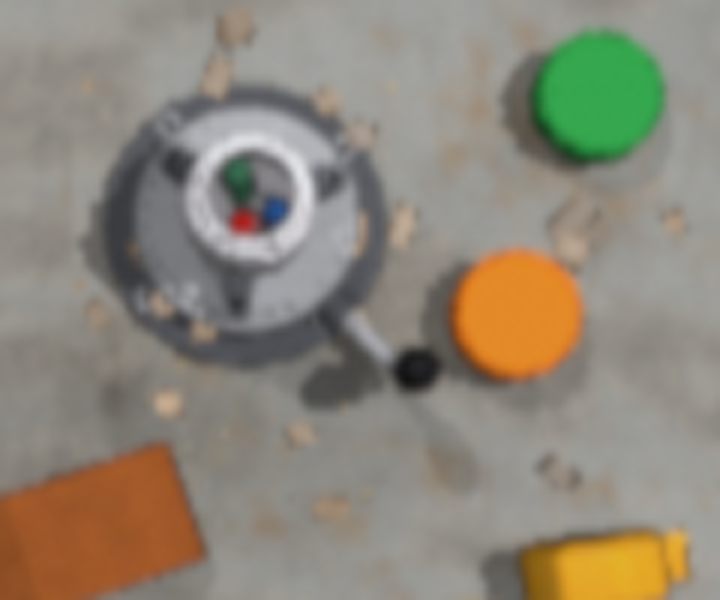

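All three cutters lie inside the canister (crop (240,178), (245,220), (275,210)). The orange lid is now at crop (517,315) near the knob. I'll grip it with the jaw axis at yaw 15° to stay clear of the knob.

```bash
python3 - <<'E'
from h import *
go(0.491,-.1505,.2,15)
E
```

```text
at [0.4282 0.1774 0.2363] yaw -50.2 tilt [0.0001 0.0002] F [ 0.1 -0.2  0.1] T [-0.06 -0.   -0.03] grip 0.599 j [-1.1  -0.07  0.59  1.89  0.04  1.31 -1.4 ] t 58.75
 -> shift [0.292  0.1619 0.0362] spin -1.1373
```

Emit:
{"name": "send_rows", "arguments": {"steps": [[[0.04, 0.022, 0], -0.15], [[0.085, 0.047, 0], -0.3], [[0.13, 0.072, 0], -0.45], [[0.175, 0.097, 0], -0.6], [[0.22, 0.122, 0], -0.75], [[0.26, 0.144, 0], -0.9], [[0.285, 0.158, 0], -1.05], [[0.292, 0.162, 0], -1.137]], "hand": 1}}

```text
clock: 59.75
position: [0.4942, -0.1523, 0.2364]
ee_rot: [0.991, 0.137, 0.0, 0.001]
ft_force: [0.6, 1.5, -0.5]
grip_width: 1.002
```

Emit:
{"name": "send_rows", "arguments": {"steps": [[[0, 0, 0.02], 0], [[0, 0, 0.05], 0], [[0, 0, 0.08], 0], [[0, 0, 0.09], 0], [[0, 0, 0.09], 0], [[0, 0, 0.09], 0], [[0, 0, 0.09], 0], [[0, 0, 0.09], 0]]}}

```text
clock: 60.75
position: [0.4947, -0.1499, 0.1468]
ee_rot: [0.991, 0.136, 0.0, -0.0]
ft_force: [-0.1, 0.3, -0.4]
grip_width: 0.999
```

```bash
python3 - <<'E'
from h import *
go(0.491,-.1505,.003,15)
E
```

```text
at [ 0.4947 -0.1499  0.1468] yaw 15.6 tilt [0.001  0.0004] F [-0.1  0.3 -0.4] T [-0.01  0.02 -0.02] grip 0.999 j [-0.71  0.25  1.05  1.89 -0.24  1.13  0.7 ] t 60.75
 -> shift [-0.0038 -0.0004  0.1438] spin 0.0105
```

Emit:
{"name": "send_rows", "arguments": {"steps": [[[-0.004, 0, 0.03], 0], [[-0.004, 0, 0.06], 0], [[-0.004, 0, 0.085], 0], [[-0.004, 0, 0.105], 0], [[-0.004, 0, 0.12], 0], [[-0.004, 0, 0.132], 0], [[-0.004, 0, 0.14], 0], [[-0.004, 0, 0.142], 0]]}}

```text
clock: 61.75
position: [0.4905, -0.151, 0.0041]
ee_rot: [0.991, 0.136, -0.0, -0.0]
ft_force: [-0.3, 0.2, 0.1]
grip_width: 0.996
```

```bash
python3 - <<'E'
from h import *
go(0.491,-.1505,.003,15)
p,d=snap('side','s9')
c=p[130:250,220:380]; cv2.imwrite('pics/s9c.png',cv2.resize(c,None,fx=4.5,fy=4.5,interpolation=cv2.INTER_CUBIC)[:,:,::-1])
E
```

```text
at [ 0.4905 -0.151   0.0041] yaw 15.6 tilt [-0.0002  0.0001] F [-0.3  0.2  0.1] T [ 0.01 -0.01 -0.01] grip 0.996 j [-0.53  0.48  0.87  2.01 -0.48  0.87  0.89] t 61.75
 -> shift [ 0.0007 -0.0003  0.0011] spin 0.0102
```

View pics/s9c.png

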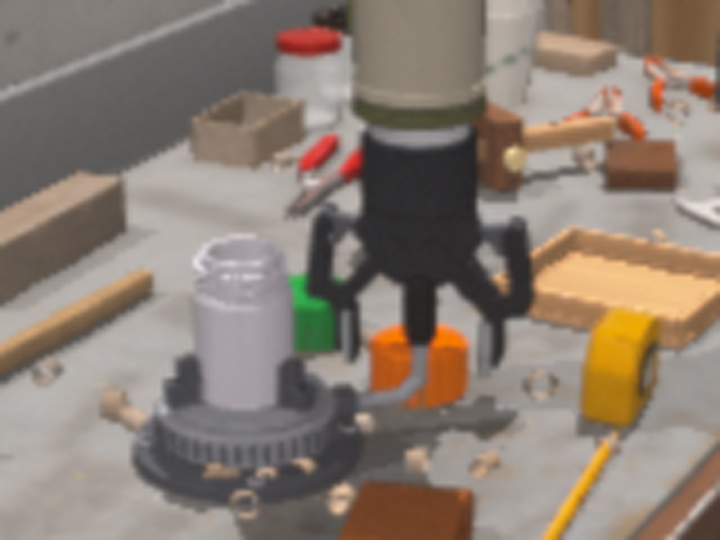

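Emit:
{"name": "send_rows", "arguments": {"steps": [[[0, 0, 0], 0], [[0, 0, 0], 0], [[0, 0, 0], 0], [[0, 0, 0], 0], [[0, 0, 0], 0], [[0, 0, 0], 0], [[0, 0, 0], 0], [[0, 0, 0], 0]], "hand": 0, "force": 50}}

```text
clock: 62.8
position: [0.4908, -0.1511, 0.0054]
ee_rot: [0.991, 0.136, 0.0, -0.0]
ft_force: [-5.3, 2.3, 14.1]
grip_width: 0.729
```

```bash
python3 - <<'E'
from h import *
go(0.491,-.1505,.003,15)
E
```

```text
at [ 0.4908 -0.1511  0.0054] yaw 15.6 tilt [0.0007 0.0009] F [-5.3  2.3 14.1] T [0.28 1.18 0.03] grip 0.729 j [-0.53  0.48  0.87  2.01 -0.48  0.87  0.89] t 62.8
 -> shift [ 0.0004 -0.0005  0.0024] spin 0.0101
```

Emit:
{"name": "send_rows", "arguments": {"steps": [[[0, 0, -0.02], 0], [[0, 0, -0.06], 0], [[0, 0, -0.11], 0], [[0, 0, -0.15], 0], [[0, 0, -0.18], 0], [[0, 0, -0.19], 0], [[0, 0, -0.19], 0], [[0, 0, -0.19], 0]]}}

```text
clock: 63.8
position: [0.4898, -0.1508, 0.1933]
ee_rot: [0.991, 0.136, -0.001, -0.0]
ft_force: [-0.3, 0.7, -1.2]
grip_width: 0.732
```

```bash
python3 - <<'E'
from h import *
go(0.538,-.0165,.2,-50)
p,d=snap('side','s10')
c=p[80:250,220:380]; cv2.imwrite('pics/s10c.png',cv2.resize(c,None,fx=4,fy=4,interpolation=cv2.INTER_CUBIC)[:,:,::-1])
P=cloud('side',d)
m=(blob('side',p,(5,150,100),(20,255,255),(250,80,380,220))>0)&(P[...,2]>.1)
q=P[m];print(len(q),q[:,2].min(),q[:,2].max(),np.percentile(q[:,2],[2,98]))
E
```

```text
at [ 0.4898 -0.1508  0.1933] yaw 15.6 tilt [-0.0016  0.0001] F [-0.3  0.7 -1.2] T [-0.02  0.02  0.01] grip 0.732 j [-0.78  0.17  1.1   1.85 -0.16  1.22  0.64] t 63.8
 -> shift [ 0.0825 -0.1164 -0.0068] spin 1.1447
342 0.1893009486450672 0.5628049724175346 [0.19048231 0.22424681]
```

View pics/s10c.png

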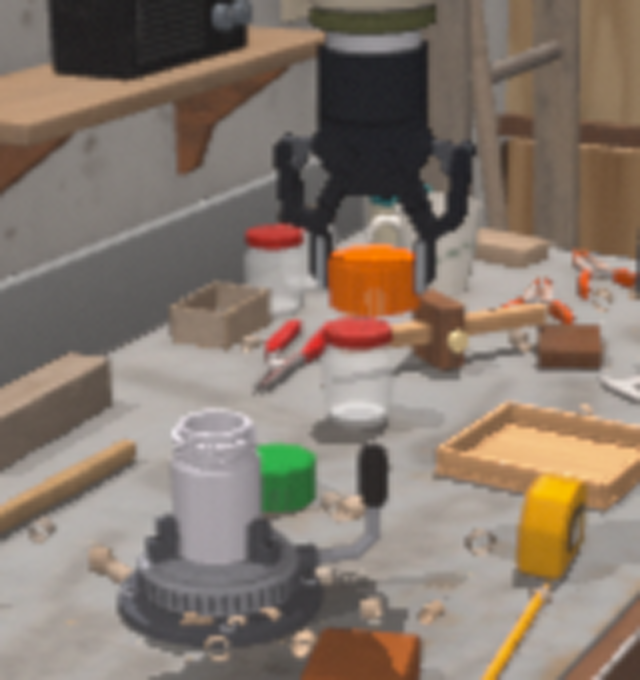

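Emit:
{"name": "send_rows", "arguments": {"steps": [[[0.01, -0.014, -0.007], 0.14], [[0.02, -0.028, -0.007], 0.29], [[0.03, -0.042, -0.007], 0.43], [[0.041, -0.058, -0.007], 0.57], [[0.051, -0.072, -0.007], 0.71], [[0.061, -0.086, -0.007], 0.86], [[0.072, -0.101, -0.007], 1.0], [[0.0825, -0.1164, -0.007], 1.145]]}}

```text
clock: 64.85
position: [0.5384, -0.0163, 0.2004]
ee_rot: [0.905, -0.425, -0.0, 0.001]
ft_force: [-0.4, 0.4, 0.0]
grip_width: 0.727
```

Emit:
{"name": "send_rows", "arguments": {"steps": [[[0, 0, 0], 0], [[0, 0, 0], 0], [[0, 0, 0], 0], [[0, 0, 0], 0], [[0, 0, 0], 0], [[0, 0, 0], 0], [[0, 0, 0], 0], [[0, 0, 0], 0]]}}

```text
clock: 65.85
position: [0.5387, -0.0167, 0.2013]
ee_rot: [0.906, -0.423, 0.0, -0.0]
ft_force: [-0.2, -0.9, -0.6]
grip_width: 0.729
```

```bash
python3 - <<'E'
from h import *
go(0.538,-.0165,.14,-50)
E
```

```text
at [ 0.5387 -0.0167  0.2013] yaw -50.0 tilt [0.     0.0001] F [-0.2 -0.9 -0.6] T [-0.02  0.    0.02] grip 0.729 j [-1.08  0.33  1.24  1.78 -0.32  1.27 -0.63] t 65.85
 -> shift [-0.0006  0.0004  0.0613] spin -0.0002
```

Emit:
{"name": "send_rows", "arguments": {"steps": [[[-0.0006, 0.0003, 0.015], 0], [[-0.0006, 0.0003, 0.03], 0], [[-0.0006, 0.0003, 0.042], 0], [[-0.0006, 0.0003, 0.05], 0], [[-0.0006, 0.0003, 0.055], 0], [[-0.0006, 0.0003, 0.06], 0], [[-0.0006, 0.0003, 0.06], 0], [[-0.0006, 0.0003, 0.06], 0]]}}

```text
clock: 66.85
position: [0.5382, -0.0165, 0.1415]
ee_rot: [0.906, -0.423, 0.0, -0.0]
ft_force: [0.6, -1.6, -0.6]
grip_width: 0.731
```

Emit:
{"name": "send_rows", "arguments": {"steps": [[[0, 0, 0.001], 0], [[0, 0, 0.002], 0], [[0, 0, 0.003], 0], [[0, 0, 0.004], 0], [[0, 0, 0.004], 0], [[0, 0, 0.004], 0], [[0, 0, 0.004], 0], [[0, 0, 0.004], 0]]}}

```text
clock: 67.85
position: [0.5383, -0.0164, 0.1374]
ee_rot: [0.906, -0.423, 0.0, -0.0]
ft_force: [1.7, -0.5, 1.5]
grip_width: 0.732
```

```bash
python3 - <<'E'
from h import *
go(0.538,-.0165,.132,-50)
p,d=snap('side','s11')
c=p[100:250,220:340]; cv2.imwrite('pics/s11c.png',cv2.resize(c,None,fx=5,fy=5,interpolation=cv2.INTER_CUBIC)[:,:,::-1])
E
```

```text
at [ 0.5383 -0.0164  0.1374] yaw -50.0 tilt [0.0006 0.0001] F [ 1.7 -0.5  1.5] T [-0.03 -0.57  0.03] grip 0.732 j [-1.    0.4   1.16  1.85 -0.4   1.15 -0.58] t 67.85
 -> shift [-0.0001  0.0003  0.0054] spin -0.0002
```

View pics/s11c.png

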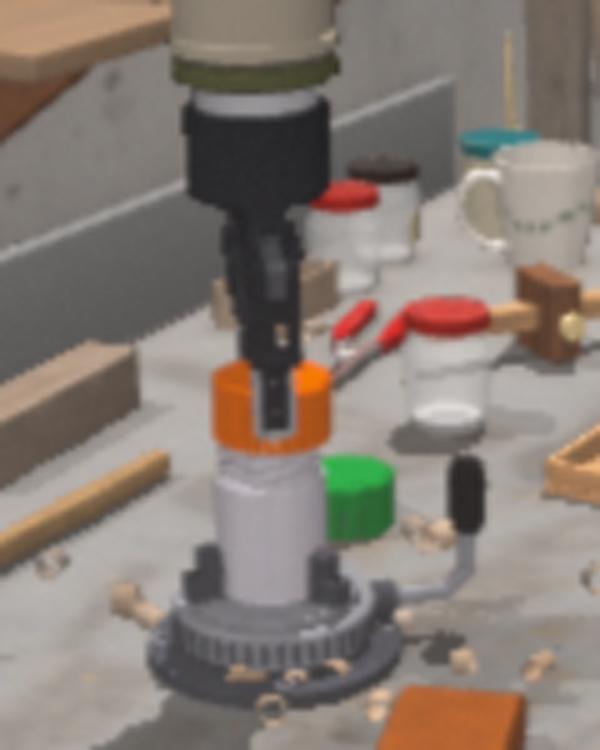

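Emit:
{"name": "send_rows", "arguments": {"steps": [[[0, 0, 0.0005], 0], [[0, 0, 0.001], 0], [[0, 0, 0.0015], 0], [[0, 0, 0.002], 0], [[0, 0, 0.002], 0], [[0, 0, 0.002], 0], [[0, 0, 0.002], 0], [[0, 0, 0.002], 0]]}}

```text
clock: 68.9
position: [0.5384, -0.0164, 0.1355]
ee_rot: [0.906, -0.423, 0.0, -0.0]
ft_force: [4.4, 0.6, 3.0]
grip_width: 0.729
```

```bash
python3 - <<'E'
from h import *
go(0.538,-.0165,.132,-50)
E
```

```text
at [ 0.5384 -0.0164  0.1355] yaw -50.0 tilt [0.0009 0.0001] F [4.4 0.6 3. ] T [ 0.02 -1.32 -0.01] grip 0.729 j [-1.    0.41  1.16  1.85 -0.41  1.15 -0.57] t 68.9
 -> shift [-0.0002  0.0004  0.0035] spin -0.0003
```

Emit:
{"name": "send_rows", "arguments": {"steps": [[[0.0006, -0.0007, 0], 0], [[0.0006, -0.0007, 0.0005], 0], [[0.0006, -0.0007, 0.001], 0], [[0.0006, -0.0007, 0.0015], 0], [[0.0006, -0.0007, 0.002], 0], [[0.0006, -0.0007, 0.002], 0], [[0.0006, -0.0007, 0.002], 0], [[0.0006, -0.0007, 0.002], 0]]}}

```text
clock: 69.9
position: [0.5392, -0.017, 0.1332]
ee_rot: [0.906, -0.423, 0.001, 0.0]
ft_force: [6.8, -2.1, -0.3]
grip_width: 0.734
```

```bash
python3 - <<'E'
from h import *
go(0.538,-.0165,.132,-50)
E
```

```text
at [ 0.5392 -0.017   0.1332] yaw -50.0 tilt [ 0.0007 -0.0009] F [ 6.8 -2.1 -0.3] T [-0.43 -1.47  0.  ] grip 0.734 j [-1.    0.41  1.15  1.85 -0.41  1.15 -0.57] t 69.9
 -> shift [-0.0012  0.0006  0.0012] spin -0.0008
```

Emit:
{"name": "send_rows", "arguments": {"steps": [[[0, 0, 0.0005], 0], [[0, 0, 0.001], 0], [[0, 0, 0.001], 0], [[0, 0, 0.001], 0], [[0, 0, 0.001], 0], [[0, 0, 0.001], 0], [[0, 0, 0.001], 0], [[0, 0, 0.001], 0]]}}

```text
clock: 70.9
position: [0.5395, -0.017, 0.1325]
ee_rot: [0.906, -0.423, 0.001, 0.0]
ft_force: [4.8, -0.9, 2.8]
grip_width: 0.733
```

```bash
python3 - <<'E'
from h import *
go(0.538,-.0165,.132,-50)
E
```

```text
at [ 0.5395 -0.017   0.1325] yaw -50.0 tilt [ 0.0012 -0.0007] F [ 4.8 -0.9  2.8] T [-0.42 -1.29 -0.01] grip 0.733 j [-1.    0.41  1.15  1.86 -0.41  1.14 -0.57] t 70.9
 -> shift [-0.0013  0.0008  0.0005] spin -0.0007
```

Emit:
{"name": "send_rows", "arguments": {"steps": [[[0, 0, 0], 0], [[0, 0, 0], 0], [[0, 0, 0], 0], [[0, 0, 0], 0], [[0, 0, 0], 0], [[0, 0, 0], 0], [[0, 0, 0], 0], [[0, 0, 0], 0]], "hand": 1}}

```text
clock: 71.9
position: [0.539, -0.0165, 0.1323]
ee_rot: [0.906, -0.423, -0.0, -0.0]
ft_force: [0.7, 0.0, 0.7]
grip_width: 1.002
```

```bash
python3 - <<'E'
from h import *
go(0.538,-.0165,.132,-50)
p,d=snap('side','s12');P=cloud('side',d)
c=p[100:250,220:340]; cv2.imwrite('pics/s12c.png',cv2.resize(c,None,fx=5,fy=5,interpolation=cv2.INTER_CUBIC)[:,:,::-1])
m=blob('side',p,(5,150,100),(20,255,255),(255,165,295,198))>0
v,u=np.nonzero(m);q=P[m];q=q[(q[:,2]>.1)&(q[:,2]<.2)]
print(v.min(),v.max(),np.percentile(q[:,2],[1,5,50,95,99]))
top=q[q[:,2]>np.percentile(q[:,2],90)];print(top.mean(0))
E
```

```text
at [ 0.539  -0.0165  0.1323] yaw -50.0 tilt [-0.      0.0001] F [0.7 0.  0.7] T [-0.    0.01 -0.01] grip 1.002 j [-1.    0.41  1.15  1.86 -0.41  1.14 -0.57] t 71.9
 -> shift [-0.0006  0.0008  0.0003] spin -0.0004
173 191 [0.12853238 0.13046252 0.14939359 0.16294641 0.16361066]
[ 0.53688687 -0.00868572  0.16428276]
```

View pics/s12c.png

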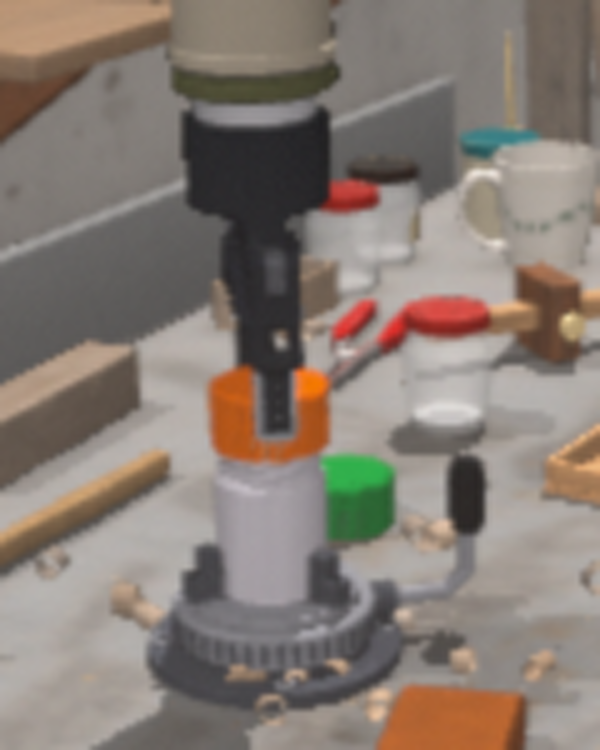

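Emit:
{"name": "send_rows", "arguments": {"steps": [[[0, 0, 0], 0], [[0, 0, 0], 0], [[0, 0, 0], 0], [[0, 0, 0], 0], [[0, 0, 0], 0], [[0, 0, 0], 0], [[0, 0, 0], 0], [[0, 0, 0], 0]], "hand": 0, "force": 25}}

```text
clock: 72.95
position: [0.5394, -0.0167, 0.1327]
ee_rot: [0.906, -0.423, 0.001, -0.0]
ft_force: [0.7, -1.2, 5.5]
grip_width: 0.744
```

```bash
python3 - <<'E'
from h import *
go(0.538,-.0165,.132,-50)
E
```

```text
at [ 0.5394 -0.0167  0.1327] yaw -50.0 tilt [ 0.001  -0.0002] F [ 0.7 -1.2  5.5] T [-0.32 -0.15  0.04] grip 0.744 j [-1.    0.41  1.15  1.85 -0.41  1.14 -0.57] t 72.95
 -> shift [-0.0011  0.0009  0.0007] spin -0.0006
```

Emit:
{"name": "send_rows", "arguments": {"steps": [[[0, 0, 0], -0.08], [[0, 0, 0], -0.16], [[0, 0, 0], -0.24], [[0, 0, 0], -0.32], [[0, 0, 0], -0.4], [[0, 0, 0], -0.48], [[0, 0, 0], -0.5], [[0, 0, 0], -0.5]]}}

```text
clock: 73.95
position: [0.5393, -0.0166, 0.1327]
ee_rot: [0.983, -0.185, 0.0, -0.0]
ft_force: [-0.2, -0.3, 6.3]
grip_width: 0.742
```

```bash
python3 - <<'E'
from h import *
go(0.538,-.0165,.132,-50)
E
```

```text
at [ 0.5393 -0.0166  0.1327] yaw -21.4 tilt [0.0007 0.0003] F [-0.2 -0.3  6.3] T [-0.23  0.04  0.03] grip 0.742 j [-0.92  0.35  1.04  1.85 -0.34  1.13 -0.14] t 73.95
 -> shift [-0.0012  0.0004  0.0007] spin 0.4999
```

Emit:
{"name": "send_rows", "arguments": {"steps": [[[0, 0, 0], -0.08], [[0, 0, 0], -0.16], [[0, 0, 0], -0.24], [[0, 0, 0], -0.32], [[0, 0, 0], -0.4], [[0, 0, 0], -0.48], [[0, 0, 0], -0.5], [[0, 0, 0], -0.5]]}}

```text
clock: 74.95
position: [0.5392, -0.0162, 0.1327]
ee_rot: [0.998, 0.064, 0.0, -0.0]
ft_force: [0.2, 0.4, 5.6]
grip_width: 0.741
```

```bash
python3 - <<'E'
from h import *
go(0.538,-.0165,.132,-50)
E
```

```text
at [ 0.5392 -0.0162  0.1327] yaw 7.3 tilt [0.0005 0.0006] F [0.2 0.4 5.6] T [0.04 0.11 0.03] grip 0.741 j [-0.84  0.31  0.93  1.85 -0.28  1.12  0.31] t 74.95
 -> shift [-0.0012  0.0001  0.0007] spin 1.0002
```

Emit:
{"name": "send_rows", "arguments": {"steps": [[[0, 0, 0], -0.08], [[0, 0, 0], -0.16], [[0, 0, 0], -0.24], [[0, 0, 0], -0.32], [[0, 0, 0], -0.4], [[0, 0, 0], -0.48], [[0, 0, 0], -0.5], [[0, 0, 0], -0.5]]}}

```text
clock: 75.95
position: [0.5387, -0.0166, 0.132]
ee_rot: [0.952, 0.308, -0.0, -0.0]
ft_force: [0.7, -0.7, -2.2]
grip_width: 0.743
```

```bash
python3 - <<'E'
from h import *
go(0.538,-.0165,.132,-50)
p,d=snap('side','s13');P=cloud('side',d)
c=p[100:250,220:340]; cv2.imwrite('pics/s13c.png',cv2.resize(c,None,fx=5,fy=5,interpolation=cv2.INTER_CUBIC)[:,:,::-1])
E
```

```text
at [ 0.5387 -0.0166  0.132 ] yaw 35.8 tilt [-0.0005  0.0001] F [ 0.7 -0.7 -2.2] T [-0.22 -0.19 -0.81] grip 0.743 j [-0.77  0.29  0.83  1.85 -0.24  1.11  0.78] t 75.95
 -> shift [-0.0005 -0.0005  0.    ] spin 1.4978
```

View pics/s13c.png

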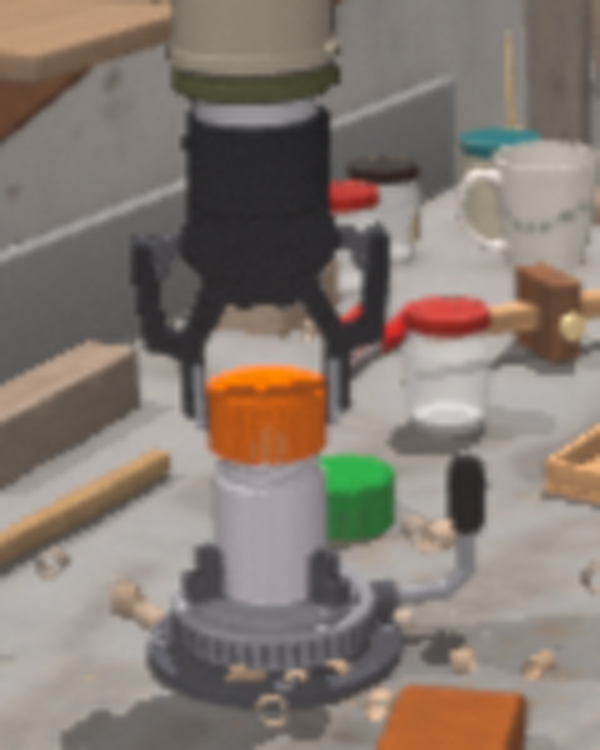

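Torque rose to −0.8 N·m and Fz went negative: the pins are at the gaps. Release so the lid can drop.

Emit:
{"name": "send_rows", "arguments": {"steps": [[[0, 0, 0], 0.02], [[0, 0, 0], 0.02], [[0, 0, 0], 0.02], [[0, 0, 0], 0.02], [[0, 0, 0], 0.02], [[0, 0, 0], 0.02], [[0, 0, 0], 0.02], [[0, 0, 0], 0.02]], "hand": 1}}

```text
clock: 77.0
position: [0.539, -0.0165, 0.1323]
ee_rot: [0.954, 0.299, 0.0, -0.0]
ft_force: [0.2, 0.1, -0.3]
grip_width: 1.002
```

```bash
python3 - <<'E'
from h import *
go(0.538,-.0165,.124,35)
p,d=snap('side','s14');P=cloud('side',d)
c=p[100:250,220:340]; cv2.imwrite('pics/s14c.png',cv2.resize(c,None,fx=5,fy=5,interpolation=cv2.INTER_CUBIC)[:,:,::-1])
m=blob('side',p,(5,150,100),(20,255,255),(255,165,295,200))>0
v,u=np.nonzero(m);q=P[m];q=q[(q[:,2]>.1)&(q[:,2]<.2)]
print(v.min(),v.max(),np.percentile(q[:,2],[1,5,50,95,99]))
E
```

```text
at [ 0.539  -0.0165  0.1323] yaw 34.8 tilt [-0.      0.0001] F [ 0.2  0.1 -0.3] T [-0.03  0.02 -0.  ] grip 1.002 j [-0.77  0.29  0.84  1.85 -0.24  1.11  0.76] t 77.0
 -> shift [-0.0008 -0.0005  0.0083] spin -0.0039
175 194 [0.12081177 0.12305339 0.14638444 0.15481426 0.15555953]
```

View pics/s14c.png

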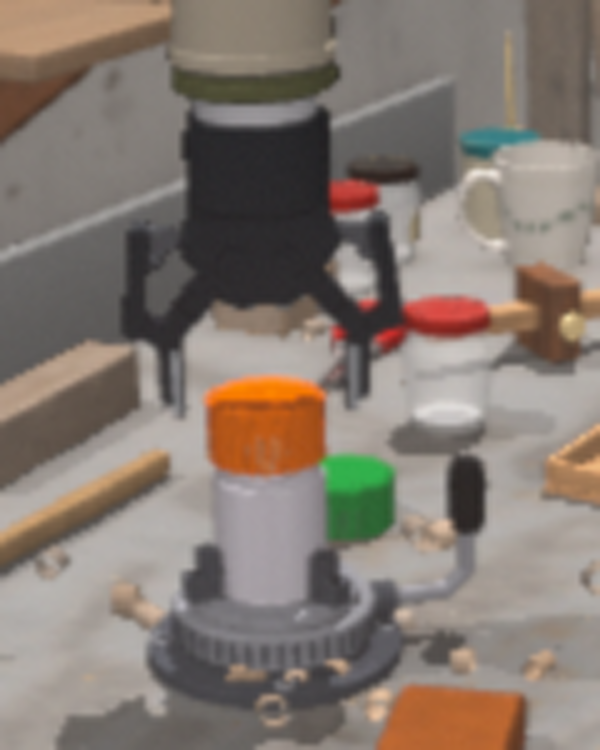

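Lid dropped 8 mm (top edge at 0.1555) — seated in the thread. Lower, grip the crown and screw clockwise while sinking.

Emit:
{"name": "send_rows", "arguments": {"steps": [[[-0.0004, -0.0003, 0.003], 0], [[-0.0004, -0.0003, 0.006], 0], [[-0.0004, -0.0003, 0.008], 0], [[-0.0004, -0.0003, 0.008], 0], [[-0.0004, -0.0003, 0.008], 0], [[-0.0004, -0.0003, 0.008], 0], [[-0.0004, -0.0003, 0.008], 0], [[-0.0004, -0.0003, 0.008], 0]]}}

```text
clock: 78.05
position: [0.5385, -0.0164, 0.1243]
ee_rot: [0.954, 0.299, 0.0, -0.0]
ft_force: [0.1, 0.3, -0.8]
grip_width: 1.004
```

Emit:
{"name": "send_rows", "arguments": {"steps": [[[0, 0, 0], 0], [[0, 0, 0], 0], [[0, 0, 0], 0], [[0, 0, 0], 0], [[0, 0, 0], 0], [[0, 0, 0], 0], [[0, 0, 0], 0], [[0, 0, 0], 0]], "hand": 0, "force": 40}}

```text
clock: 79.05
position: [0.5385, -0.0167, 0.1247]
ee_rot: [0.954, 0.299, 0.0, -0.0]
ft_force: [-3.2, -0.2, 5.6]
grip_width: 0.731
```

```bash
python3 - <<'E'
from h import *
go(0.538,-.0165,.124,35)
E
```

```text
at [ 0.5385 -0.0167  0.1247] yaw 34.8 tilt [0.     0.0002] F [-3.2 -0.2  5.6] T [-0.06  0.59 -0.02] grip 0.731 j [-0.77  0.3   0.83  1.86 -0.25  1.09  0.76] t 79.05
 -> shift [-0.0003 -0.0004  0.0007] spin -0.0042
```

Emit:
{"name": "send_rows", "arguments": {"steps": [[[0, 0, 0.0002], 0.06], [[0, 0, 0.0004], 0.12], [[0, 0, 0.0007], 0.18], [[0, 0, 0.001], 0.25], [[0, 0, 0.0013], 0.32], [[0, 0, 0.0016], 0.4], [[0, 0, 0.0017], 0.45], [[0, 0, 0.0017], 0.45]]}}

```text
clock: 80.05
position: [0.5394, -0.0164, 0.1235]
ee_rot: [0.997, 0.078, 0.001, -0.0]
ft_force: [0.8, 0.7, 5.4]
grip_width: 0.733
```

```bash
python3 - <<'E'
from h import *
go(0.538,-.0165,.124,35)
E
```

```text
at [ 0.5394 -0.0164  0.1235] yaw 8.9 tilt [0.0021 0.0004] F [0.8 0.7 5.4] T [ 0.09 -0.1  -0.14] grip 0.733 j [-0.83  0.32  0.92  1.86 -0.29  1.1   0.35] t 80.05
 -> shift [-0.0015 -0.0001 -0.0005] spin -0.4547
```

Emit:
{"name": "send_rows", "arguments": {"steps": [[[0, 0, 0.0003], 0.07], [[0, 0, 0.0006], 0.14], [[0, 0, 0.0009], 0.21], [[0, 0, 0.0012], 0.28], [[0, 0, 0.0015], 0.35], [[0, 0, 0.0018], 0.42], [[0, 0, 0.002], 0.5], [[0, 0, 0.002], 0.5]]}}

```text
clock: 81.05
position: [0.5397, -0.016, 0.1211]
ee_rot: [0.985, -0.17, 0.001, -0.0]
ft_force: [5.0, 1.6, 1.7]
grip_width: 0.731
```

```bash
python3 - <<'E'
from h import *
go(0.538,-.0165,.124,35)
E
```

```text
at [ 0.5397 -0.016   0.1211] yaw -19.6 tilt [0.0025 0.0001] F [5.  1.6 1.7] T [ 0.33 -1.26 -0.  ] grip 0.731 j [-0.91  0.37  1.02  1.86 -0.35  1.1  -0.1 ] t 81.05
 -> shift [-0.0014  0.001  -0.0029] spin -0.9527
```

Emit:
{"name": "send_rows", "arguments": {"steps": [[[0, 0, 0.0003], 0.07], [[0, 0, 0.0006], 0.14], [[0, 0, 0.0009], 0.21], [[0, 0, 0.0011], 0.28], [[0, 0, 0.0013], 0.34], [[0, 0, 0.0013], 0.34], [[0, 0, 0.0013], 0.34], [[0, 0, 0.0013], 0.34]]}}

```text
clock: 82.05
position: [0.5404, -0.0161, 0.1203]
ee_rot: [0.943, -0.334, 0.002, -0.001]
ft_force: [8.4, 2.2, 3.0]
grip_width: 0.73
```

```bash
python3 - <<'E'
from h import *
go(0.538,-.0165,.124,35)
E
```

```text
at [ 0.5404 -0.0161  0.1203] yaw -39.0 tilt [0.0041 0.0003] F [8.4 2.2 3. ] T [ 0.31 -1.61  0.03] grip 0.73 j [-0.96  0.4   1.1   1.87 -0.4   1.11 -0.39] t 82.05
 -> shift [-0.0015  0.0018 -0.0037] spin -1.2911
```

Emit:
{"name": "send_rows", "arguments": {"steps": [[[-0.0004, 0.0005, 0.0002], 0.06], [[-0.0008, 0.001, 0.0003], 0.12], [[-0.0008, 0.001, 0.0003], 0.18], [[-0.0008, 0.001, 0.0003], 0.22], [[-0.0008, 0.001, 0.0003], 0.22], [[-0.0008, 0.001, 0.0003], 0.22], [[-0.0008, 0.001, 0.0003], 0.22], [[-0.0008, 0.001, 0.0003], 0.22]]}}

```text
clock: 83.05
position: [0.5401, -0.0168, 0.1204]
ee_rot: [0.901, -0.435, 0.003, -0.001]
ft_force: [10.4, 0.8, 3.3]
grip_width: 0.731
```

```bash
python3 - <<'E'
from h import *
go(0.538,-.0165,.124,35)
p,d=snap('side','s15');P=cloud('side',d)
c=p[100:250,220:340]; cv2.imwrite('pics/s15c.png',cv2.resize(c,None,fx=5,fy=5,interpolation=cv2.INTER_CUBIC)[:,:,::-1])
m=blob('side',p,(5,150,100),(20,255,255),(255,165,295,200))>0
v,u=np.nonzero(m);q=P[m];q=q[(q[:,2]>.1)&(q[:,2]<.2)]
print(v.min(),v.max(),np.percentile(q[:,2],[1,5,50,95,99]))
E
```

```text
at [ 0.5401 -0.0168  0.1204] yaw -51.5 tilt [ 0.0062 -0.0007] F [10.4  0.8  3.3] T [-0.17 -2.38  0.42] grip 0.731 j [-0.99  0.43  1.15  1.87 -0.44  1.12 -0.58] t 83.05
 -> shift [-0.0015  0.0014 -0.0036] spin -1.5105
178 196 [0.11604277 0.11769503 0.13772387 0.15038062 0.15112596]
```

View pics/s15c.png

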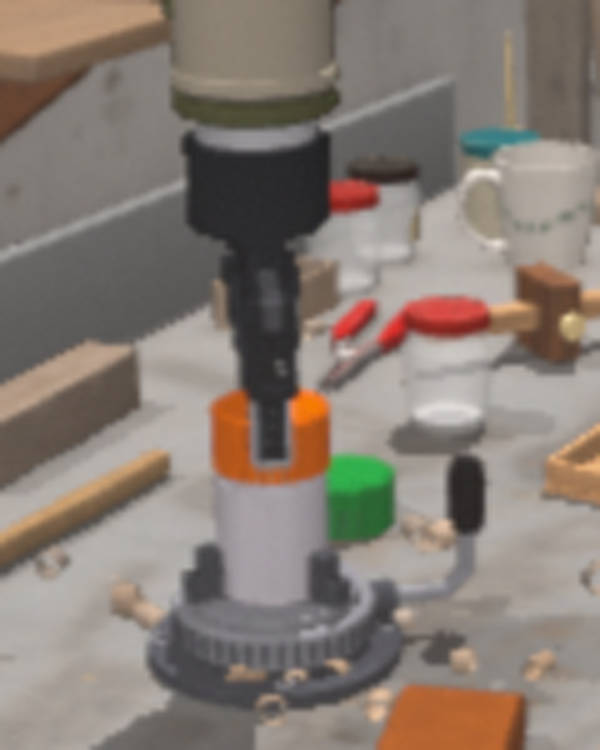

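Emit:
{"name": "send_rows", "arguments": {"steps": [[[0.0005, -0.0006, 0], 0.05], [[0.0009, -0.0012, 0], 0.1], [[0.0009, -0.0012, 0], 0.15], [[0.0009, -0.0012, 0], 0.2], [[0.0009, -0.0012, 0], 0.2], [[0.0009, -0.0012, 0], 0.2], [[0.0009, -0.0012, 0], 0.2], [[0.0009, -0.0012, 0], 0.2]], "force": 60}}

```text
clock: 84.1
position: [0.5406, -0.0172, 0.1204]
ee_rot: [0.852, -0.523, 0.002, -0.001]
ft_force: [4.7, -1.7, 8.5]
grip_width: 0.725
```

```bash
python3 - <<'E'
from h import *
go(0.538,-.0165,.124,35)
E
```

```text
at [ 0.5406 -0.0172  0.1204] yaw -63.1 tilt [ 0.0041 -0.0005] F [ 4.7 -1.7  8.5] T [-0.35 -1.12  0.24] grip 0.725 j [-1.01  0.47  1.19  1.87 -0.48  1.13 -0.75] t 84.1
 -> shift [-0.0018  0.002  -0.0036] spin -1.7116
```

Emit:
{"name": "send_rows", "arguments": {"steps": [[[0, 0, 0.0005], 0.08], [[0, 0, 0.0005], 0.16], [[0, 0, 0.0005], 0.24], [[0, 0, 0.0005], 0.3], [[0, 0, 0.0005], 0.3], [[0, 0, 0.0005], 0.3], [[0, 0, 0.0005], 0.3], [[0, 0, 0.0005], 0.3]]}}

```text
clock: 85.1
position: [0.5414, -0.017, 0.1204]
ee_rot: [0.765, -0.644, 0.002, -0.002]
ft_force: [7.0, 0.3, 11.2]
grip_width: 0.721
```

```bash
python3 - <<'E'
from h import *
go(0.538,-.0165,.124,35)
p,d=snap('side','s16');P=cloud('side',d)
m=blob('side',p,(5,150,100),(20,255,255),(255,165,295,200))>0
v,u=np.nonzero(m);q=P[m];q=q[(q[:,2]>.1)&(q[:,2]<.2)]
print(v.min(),v.max(),np.percentile(q[:,2],[1,5,50,95,99]))
E
```

```text
at [ 0.5414 -0.017   0.1204] yaw -80.2 tilt [ 0.0056 -0.0006] F [ 7.   0.3 11.2] T [-0.18 -1.48  0.36] grip 0.721 j [-1.04  0.51  1.25  1.87 -0.53  1.15 -1.  ] t 85.1
 -> shift [-0.001   0.0032 -0.0037] spin -2.0108
177 196 [0.11582393 0.11705924 0.13963206 0.14985119 0.15089138]
```

Emit:
{"name": "send_rows", "arguments": {"steps": [[[0, 0, 0], 0], [[0, 0, 0], 0], [[0, 0, 0], 0], [[0, 0, 0], 0], [[0, 0, -0.03], 0], [[0, 0, -0.06], -0.1], [[0, 0, -0.09], -0.2], [[0, 0, -0.1], -0.3]], "hand": 1}}

```text
clock: 86.15
position: [0.5393, -0.0169, 0.2201]
ee_rot: [0.853, -0.523, 0.001, -0.001]
ft_force: [0.7, -0.0, -0.3]
grip_width: 0.995
```

```bash
python3 - <<'E'
from h import *
go(0.42,0.17,.236,10)
p,d=snap('side','s17');P=cloud('side',d)
c=p[130:250,210:340]; cv2.imwrite('pics/s17c.png',cv2.resize(c,None,fx=5,fy=5,interpolation=cv2.INTER_CUBIC)[:,:,::-1])
m=blob('side',p,(5,150,100),(20,255,255),(255,165,295,200))>0
v,u=np.nonzero(m);q=P[m];q=q[(q[:,2]>.1)&(q[:,2]<.2)]
print(v.min(),v.max(),np.percentile(q[:,2],[1,5,50,95,99]))
t=q[(q[:,2]>.145)];print(len(t),cv2.minEnclosingCircle(t[:,:2].astype(np.float32)))
E
```

```text
at [ 0.5393 -0.0169  0.2201] yaw -63.0 tilt [0.0019 0.0007] F [ 0.7 -0.  -0.3] T [-0.03 -0.07  0.02] grip 0.995 j [-1.11  0.32  1.28  1.75 -0.32  1.31 -0.86] t 86.15
 -> shift [-0.2207  0.0214 -0.016 ] spin -1.2743
177 196 [0.1157693  0.11826853 0.14145453 0.15024325 0.15107223]
169 ((0.5337403416633606, -0.015464387834072113), 0.032877229154109955)
```

View pics/s17c.png

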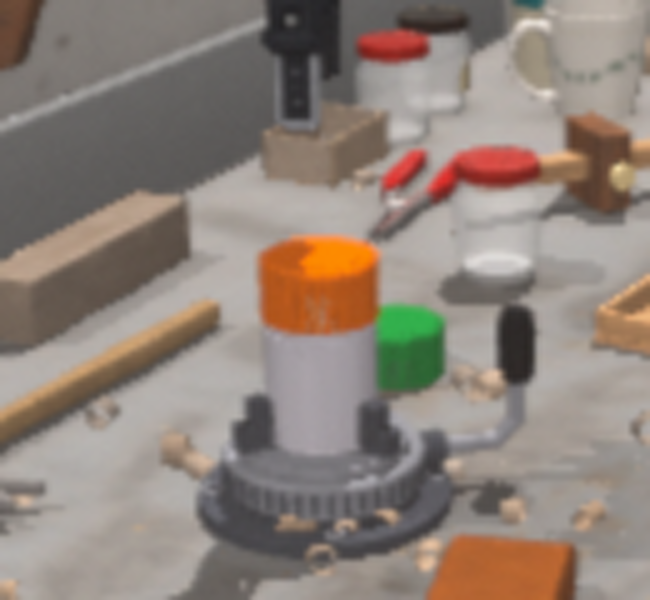

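Lid is level and down: edge height fell 85→77→72.5 mm (same reference), with no further sinking on extra turn. Now the lever: I'll first press clockwise (certain grip with lid down), then swing back.

```bash
python3 - <<'E'
from h import *
go(.4593,-.0958,.2,-45)
E
```

```text
at [ 0.5395 -0.017   0.2206] yaw -62.7 tilt [0.0024 0.0009] F [0.8 0.3 0.3] T [-0.08 -0.04 -0.02] grip 0.997 j [-1.11  0.32  1.28  1.75 -0.32  1.31 -0.86] t 86.2
 -> shift [0.0333 0.1074 0.0203] spin -0.3097
```

Emit:
{"name": "send_rows", "arguments": {"steps": [[[0.006, 0.02, 0], -0.06], [[0.012, 0.04, 0], -0.12], [[0.019, 0.06, 0], -0.18], [[0.025, 0.08, 0], -0.24], [[0.031, 0.1, 0], -0.3], [[0.0333, 0.1074, 0], -0.31], [[0.0333, 0.1074, 0.04], -0.31], [[0.0333, 0.1074, 0.07], -0.31]]}}

```text
clock: 87.2
position: [0.4584, -0.0936, 0.1476]
ee_rot: [0.922, -0.386, 0.0, -0.002]
ft_force: [0.2, 2.0, 0.0]
grip_width: 0.999
```

Emit:
{"name": "send_rows", "arguments": {"steps": [[[0, 0, 0], 0], [[0, 0, 0], 0], [[0, 0, 0], 0], [[0, 0, 0], 0], [[0, 0, 0], 0], [[0, 0, 0], 0], [[0, 0, 0], 0], [[0, 0, 0], 0]]}}

```text
clock: 88.2
position: [0.4579, -0.0948, 0.1485]
ee_rot: [0.922, -0.386, -0.0, 0.0]
ft_force: [0.5, 0.3, -0.1]
grip_width: 1.001
```

```bash
python3 - <<'E'
from h import *
go(.4593,-.0958,.074,-45)
E
```

```text
at [ 0.4579 -0.0948  0.1485] yaw -45.4 tilt [-0.0001 -0.    ] F [ 0.5  0.3 -0.1] T [-0.01  0.    0.04] grip 1.001 j [-1.15  0.06  1.32  2.01 -0.06  1.11 -0.6 ] t 88.2
 -> shift [ 0.0017 -0.0003  0.0745] spin -0.0076
```

Emit:
{"name": "send_rows", "arguments": {"steps": [[[0.001, 0, 0.02], 0], [[0.001, 0, 0.04], 0], [[0.001, 0, 0.055], 0], [[0.001, 0, 0.067], 0], [[0.001, 0, 0.074], 0], [[0.001, 0, 0.074], 0], [[0.001, 0, 0.074], 0], [[0.001, 0, 0.074], 0]]}}

```text
clock: 89.2
position: [0.4589, -0.0954, 0.0749]
ee_rot: [0.922, -0.386, 0.0, -0.0]
ft_force: [-0.1, -0.7, 1.1]
grip_width: 1.0
```

Emit:
{"name": "send_rows", "arguments": {"steps": [[[0, 0, 0], 0], [[0, 0, 0], 0], [[0, 0, 0], 0], [[0, 0, 0], 0], [[0, 0, 0], 0], [[0, 0, 0], 0], [[0, 0, 0], 0], [[0, 0, 0], 0]], "hand": 0, "force": 40}}

```text
clock: 90.2
position: [0.4593, -0.0964, 0.075]
ee_rot: [0.922, -0.386, 0.001, 0.0]
ft_force: [1.7, -5.2, 5.8]
grip_width: 0.242
```

```bash
python3 - <<'E'
from h import *
lev();go(.4593,-.0958,.074,-45)
E
```

```text
r 0.1121 ang -134.6 turned 1.137 Fcw -4.9 Frad 2.6
at [ 0.4593 -0.0964  0.075 ] yaw -45.5 tilt [ 0.0017 -0.0011] F [ 1.7 -5.2  5.8] T [-1.13 -0.34  0.03] grip 0.242 j [-0.93  0.29  1.18  2.08 -0.32  0.97 -0.38] t 90.2
 -> shift [-0.0004 -0.0004  0.001 ] spin -0.0081
```

Push clockwise 0.2 rad and hold.

Emit:
{"name": "send_rows", "arguments": {"steps": [[[-0.0056, -0.0001, 0], 0.05], [[-0.0112, -0.0006, 0], 0.1], [[-0.0167, -0.0013, 0], 0.15], [[-0.0223, -0.0022, 0], 0.2], [[-0.0223, -0.0022, 0], 0.2], [[-0.0223, -0.0022, 0], 0.2], [[-0.0223, -0.0022, 0], 0.2], [[-0.0223, -0.0022, 0], 0.2]]}}

```text
clock: 91.2
position: [0.4459, -0.0796, 0.0751]
ee_rot: [0.879, -0.477, 0.002, 0.0]
ft_force: [6.8, -8.0, -0.1]
grip_width: 0.238
```

```bash
python3 - <<'E'
from h import *
lev();go(.4593,-.0958,.074,-45)
R=.112
for a in np.arange(.1,.85,.1): print(a.round(2),round(R*np.sin(a),4),round(-R*(1-np.cos(a)),4))
E
```

```text
r 0.1116 ang -145.6 turned 1.33 Fcw -10.4 Frad -1.1
at [ 0.4459 -0.0796  0.0751] yaw -56.9 tilt [ 0.0033 -0.0023] F [ 6.8 -8.  -0.1] T [-1.83 -1.26  0.1 ] grip 0.238 j [-1.06  0.25  1.27  2.12 -0.29  0.96 -0.63] t 91.2
 -> shift [ 0.0209 -0.0024  0.0012] spin -0.2082
0.1 0.0112 -0.0006
0.2 0.0223 -0.0022
0.3 0.0331 -0.005
0.4 0.0436 -0.0088
0.5 0.0537 -0.0137
0.6 0.0632 -0.0196
0.7 0.0722 -0.0263
0.8 0.0803 -0.034
```

Emit:
{"name": "send_rows", "arguments": {"steps": [[[0.0112, -0.0006, 0], -0.1], [[0.0223, -0.0022, 0], -0.2], [[0.0331, -0.005, 0], -0.3], [[0.0436, -0.0088, 0], -0.4], [[0.0537, -0.0137, 0], -0.5], [[0.0632, -0.0196, 0], -0.6], [[0.0632, -0.0196, 0], -0.6], [[0.0632, -0.0196, 0], -0.6]]}}

```text
clock: 92.2
position: [0.4961, -0.1216, 0.075]
ee_rot: [0.981, -0.196, 0.001, 0.0]
ft_force: [2.1, -5.0, 6.0]
grip_width: 0.243
```

```bash
python3 - <<'E'
from h import *
lev();go(.4593,-.0958,.074,-45)
E
```

```text
r 0.1131 ang -111.7 turned 0.739 Fcw -3.8 Frad 3.9
at [ 0.4961 -0.1216  0.075 ] yaw -22.6 tilt [ 0.0015 -0.0012] F [ 2.1 -5.   6. ] T [-1.19 -0.21 -0.08] grip 0.243 j [-0.7   0.36  0.99  1.98 -0.35  0.99  0.07] t 92.2
 -> shift [-0.0439 -0.0097  0.001 ] spin 0.3913
```

Emit:
{"name": "send_rows", "arguments": {"steps": [[[0.0112, -0.0014, 0], -0.1], [[0.0223, -0.003, 0], -0.2], [[0.0331, -0.006, 0], -0.3], [[0.0436, -0.01, 0], -0.4], [[0.0537, -0.0147, 0], -0.5], [[0.0632, -0.0206, 0], -0.6], [[0.068, -0.024, 0], -0.65], [[0.068, -0.024, 0], -0.65]]}}

```text
clock: 93.2
position: [0.5683, -0.1266, 0.0751]
ee_rot: [0.992, 0.128, 0.001, 0.002]
ft_force: [3.4, -9.2, 2.6]
grip_width: 0.242
```

```bash
python3 - <<'E'
from h import *
lev()
E
```

```text
r 0.1142 ang -74.6 turned 0.091 Fcw -0.9 Frad 9.8
```

Emit:
{"name": "send_rows", "arguments": {"steps": [[[0, 0, 0], 0], [[0, 0, 0], 0], [[0, 0, 0], 0], [[0, 0, 0], 0], [[0, 0, 0], 0], [[0, 0, -0.03], 0], [[0, 0, -0.08], 0], [[0, 0, -0.12], 0]], "hand": 1}}

```text
clock: 94.2
position: [0.5675, -0.1244, 0.1963]
ee_rot: [0.992, 0.128, 0.0, -0.0]
ft_force: [0.2, 0.0, 0.4]
grip_width: 0.998
```

```bash
python3 - <<'E'
from h import *
go(.538,-.0165,.24,20)
p,d=snap('side','s18');P=cloud('side',d)
c=p[130:250,210:340]; cv2.imwrite('pics/s18c.png',cv2.resize(c,None,fx=5,fy=5,interpolation=cv2.INTER_CUBIC)[:,:,::-1])
m=blob('side',p,(5,150,100),(20,255,255),(255,165,295,200))>0
q=P[m];q=q[(q[:,2]>.1)&(q[:,2]<.2)]
print(np.percentile(q[:,2],[1,5,50,95,99]))
E
```

```text
at [ 0.5675 -0.1244  0.1963] yaw 14.7 tilt [0.0007 0.0001] F [0.2 0.  0.4] T [0.   0.03 0.01] grip 0.998 j [-0.55  0.33  0.85  1.67 -0.26  1.26  0.6 ] t 94.2
 -> shift [-0.0011 -0.1118 -0.0437] spin -0.0924
[0.11542042 0.11784553 0.14004876 0.15011509 0.15073674]
```

View pics/s18c.png

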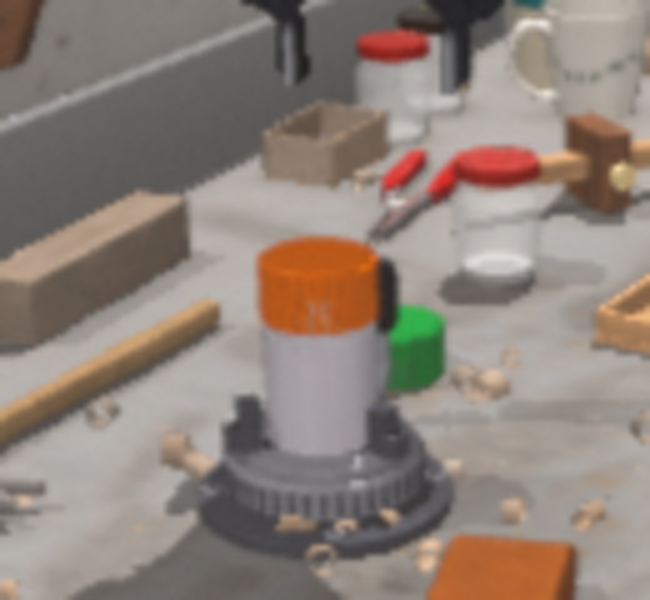

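Emit:
{"name": "send_rows", "arguments": {"steps": [[[0, -0.02, -0.03], 0], [[-0.001, -0.045, -0.044], -0.03], [[-0.001, -0.07, -0.044], -0.06], [[-0.001, -0.095, -0.044], -0.09], [[-0.001, -0.112, -0.044], -0.09], [[-0.001, -0.112, -0.044], -0.09], [[-0.001, -0.112, -0.044], -0.09], [[-0.001, -0.112, -0.044], -0.09]]}}

```text
clock: 95.25
position: [0.5381, -0.0172, 0.2385]
ee_rot: [0.985, 0.172, -0.0, 0.0]
ft_force: [-0.0, -0.1, -0.5]
grip_width: 0.998
```

```bash
python3 - <<'E'
from h import *
go(.5382,-.0165,.121,20)
p,d=load('t0')
h=cv2.cvtColor(p,cv2.COLOR_RGB2HSV);print(h[240,385],h[220,385],h[170,300])
m=blob('top',p,(8,60,120),(25,200,255),(355,205,415,280))
c=max(cv2.findContours(m,cv2.RETR_EXTERNAL,cv2.CHAIN_APPROX_NONE)[0],key=cv2.contourArea)
X=np.array([onz('top',u,v,.022)[:2] for u,v in c[:,0]],np.float32);print(cv2.minAreaRect(X))
p,d=snap('top','t6')
c=p[150:290,220:420]; cv2.imwrite('pics/t6c.png',cv2.resize(c,None,fx=4,fy=4,interpolation=cv2.INTER_CUBIC)[:,:,::-1])
E
```

```text
at [ 0.5381 -0.0172  0.2385] yaw 19.8 tilt [ 0.     -0.0003] F [-0.  -0.1 -0.5] T [-0.01  0.01  0.01] grip 0.998 j [-0.78  0.16  0.81  1.72 -0.12  1.32  0.4 ] t 95.25
 -> shift [ 0.0004 -0.0007  0.1175] spin -0.0036
[ 16 113 227] [ 15 119 214] [ 38   6 162]
((0.4367007315158844, -0.3598068654537201), (0.13361656665802002, 0.15251074731349945), 88.3241195678711)
```

View pics/t6c.png

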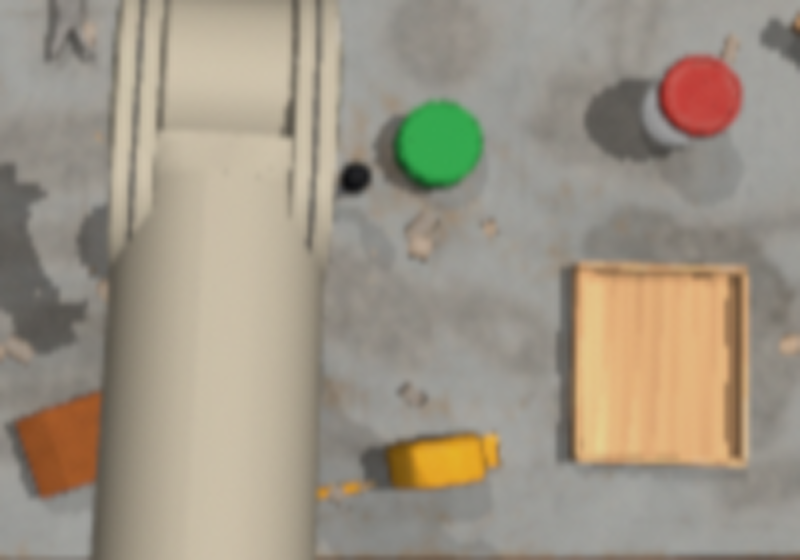

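Emit:
{"name": "send_rows", "arguments": {"steps": [[[0, -0.0005, 0.02], 0], [[0, -0.0005, 0.045], 0], [[0, -0.0005, 0.065], 0], [[0, -0.0005, 0.085], 0], [[0, -0.0005, 0.1], 0], [[0, -0.0005, 0.112], 0], [[0, -0.0005, 0.117], 0], [[0, -0.0005, 0.117], 0]]}}

```text
clock: 96.3
position: [0.5379, -0.0157, 0.1215]
ee_rot: [0.985, 0.173, -0.0, -0.0]
ft_force: [0.7, -0.3, 0.8]
grip_width: 1.001
```

Emit:
{"name": "send_rows", "arguments": {"steps": [[[0, 0, 0], 0], [[0, 0, 0], 0], [[0, 0, 0], 0], [[0, 0, 0], 0], [[0, 0, 0], 0], [[0, 0, 0], 0], [[0, 0, 0], 0], [[0, 0, 0], 0]], "hand": 0, "force": 60}}

```text
clock: 97.3
position: [0.5386, -0.0155, 0.1225]
ee_rot: [0.985, 0.173, 0.001, -0.0]
ft_force: [-1.2, 1.6, 6.0]
grip_width: 0.716
```

```bash
python3 - <<'E'
from h import *
go(.5382,-.0165,.121,20)
E
```

```text
at [ 0.5386 -0.0155  0.1225] yaw 19.9 tilt [0.0018 0.0007] F [-1.2  1.6  6. ] T [ 0.04  0.17 -0.1 ] grip 0.716 j [-0.72  0.29  0.78  1.86 -0.23  1.09  0.49] t 97.3
 -> shift [-0.0007  0.0008  0.0015] spin -0.002
```

Emit:
{"name": "send_rows", "arguments": {"steps": [[[0, 0, -0.005], 0], [[0, 0, -0.015], 0], [[0, 0, -0.03], 0], [[0, 0, -0.05], 0], [[0, 0, -0.075], 0], [[0, 0, -0.1], 0], [[0, 0, -0.11], 0], [[0, 0, -0.11], 0]]}}

```text
clock: 98.3
position: [0.538, -0.0157, 0.2319]
ee_rot: [0.985, 0.173, 0.001, -0.0]
ft_force: [-0.1, 0.7, -4.4]
grip_width: 0.716
```

```bash
python3 - <<'E'
from h import *
go(.4367,-.36,.23,0)
p,d=snap('side','s19')
c=p[90:250,200:360]; cv2.imwrite('pics/s19c.png',cv2.resize(c,None,fx=4,fy=4,interpolation=cv2.INTER_CUBIC)[:,:,::-1])
E
```

```text
at [ 0.538  -0.0157  0.2319] yaw 19.9 tilt [0.001  0.0005] F [-0.1  0.7 -4.4] T [-0.01  0.01 -0.02] grip 0.716 j [-0.78  0.16  0.81  1.73 -0.12  1.3   0.4 ] t 98.3
 -> shift [-0.2124  0.2893  0.0017] spin 0.3471
```

View pics/s19c.png

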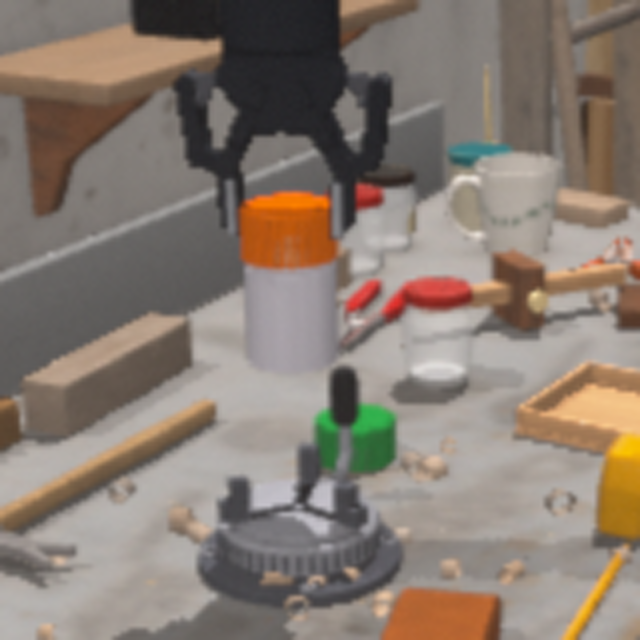

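The closed canister hangs upright, gripped by the lid; the weight of 4.4 N matches. Carry to the tray.

Emit:
{"name": "send_rows", "arguments": {"steps": [[[-0.01, 0.014, 0], 0.03], [[-0.033, 0.045, 0], 0.08], [[-0.063, 0.085, 0], 0.13], [[-0.095, 0.13, 0], 0.18], [[-0.13, 0.177, 0], 0.23], [[-0.163, 0.222, 0], 0.28], [[-0.19, 0.259, 0], 0.33], [[-0.206, 0.28, 0], 0.347]]}}

```text
clock: 99.35
position: [0.4355, -0.3535, 0.2314]
ee_rot: [1.0, -0.004, -0.0, 0.0]
ft_force: [0.2, 0.2, -3.9]
grip_width: 0.719
```

Emit:
{"name": "send_rows", "arguments": {"steps": [[[-0.006, 0.006, 0], 0], [[-0.01, 0.006, 0], 0], [[-0.01, 0.006, 0.01], 0], [[-0.01, 0.006, 0.03], 0], [[-0.01, 0.006, 0.05], 0], [[-0.01, 0.006, 0.07], 0], [[-0.01, 0.006, 0.08], 0], [[-0.01, 0.006, 0.08], 0]]}}

```text
clock: 100.35
position: [0.429, -0.3549, 0.1508]
ee_rot: [1.0, -0.0, -0.001, -0.0]
ft_force: [0.7, 0.7, -3.5]
grip_width: 0.717
```

```bash
python3 - <<'E'
from h import *
go(.4367,-.36,.0855,0)
p,d=snap('side','s20')
c=p[90:250,240:420]; cv2.imwrite('pics/s20c.png',cv2.resize(c,None,fx=4,fy=4,interpolation=cv2.INTER_CUBIC)[:,:,::-1])
E
```

```text
at [ 0.429  -0.3549  0.1508] yaw -0.0 tilt [-0.0012  0.0004] F [ 0.7  0.7 -3.5] T [0.02 0.01 0.02] grip 0.717 j [-0.21  0.37  1.    1.79 -0.33  1.17  0.89] t 100.35
 -> shift [0.0077 0.0052 0.0653] spin -0.0001
```

View pics/s20c.png

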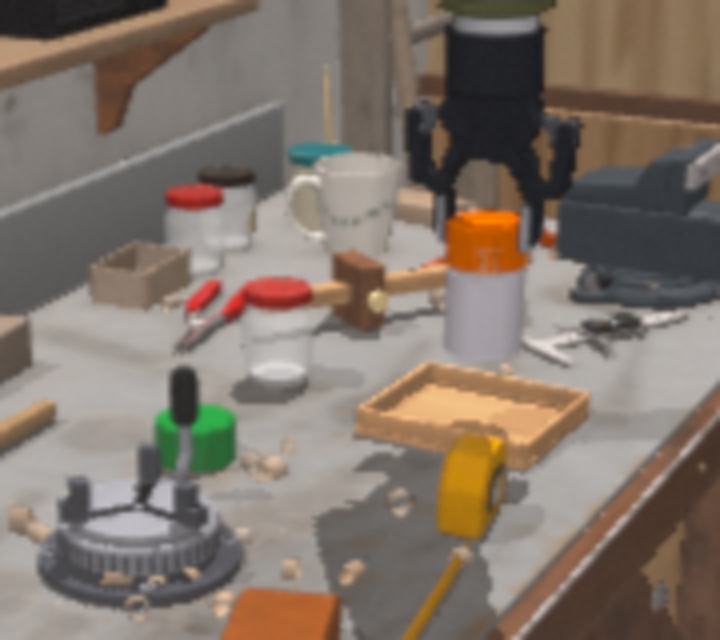

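Emit:
{"name": "send_rows", "arguments": {"steps": [[[0.006, 0.005, 0.01], 0], [[0.007, 0.005, 0.025], 0], [[0.007, 0.005, 0.04], 0], [[0.007, 0.005, 0.05], 0], [[0.007, 0.005, 0.057], 0], [[0.007, 0.005, 0.061], 0], [[0.007, 0.005, 0.061], 0], [[0.007, 0.005, 0.061], 0]]}}

```text
clock: 101.4
position: [0.4365, -0.3602, 0.0908]
ee_rot: [1.0, -0.0, 0.0, 0.0]
ft_force: [0.1, -0.5, -3.4]
grip_width: 0.715
```

Emit:
{"name": "send_rows", "arguments": {"steps": [[[0, 0, 0.001], 0], [[0, 0, 0.002], 0], [[0, 0, 0.003], 0], [[0, 0, 0.004], 0], [[0, 0, 0.004], 0], [[0, 0, 0.004], 0], [[0, 0, 0.004], 0], [[0, 0, 0.004], 0]]}}

```text
clock: 102.4
position: [0.4364, -0.36, 0.0865]
ee_rot: [1.0, 0.0, 0.0, -0.0]
ft_force: [0.4, 0.7, -4.8]
grip_width: 0.714
```

```bash
python3 - <<'E'
from h import *
go(.4367,-.36,.0855,0)
E
```

```text
at [ 0.4364 -0.36    0.0865] yaw 0.0 tilt [0.0001 0.0001] F [ 0.4  0.7 -4.8] T [ 0.   -0.    0.02] grip 0.714 j [-0.14  0.47  0.93  1.82 -0.43  1.07  0.96] t 102.4
 -> shift [ 0.0003 -0.      0.001 ] spin 0.0
```

Emit:
{"name": "send_rows", "arguments": {"steps": [[[0, 0, 0.0005], 0], [[0, 0, 0.001], 0], [[0, 0, 0.0015], 0], [[0, 0, 0.002], 0], [[0, 0, 0.002], 0], [[0, 0, 0.002], 0], [[0, 0, 0.002], 0], [[0, 0, 0.002], 0]]}}

```text
clock: 103.4
position: [0.4364, -0.3603, 0.0856]
ee_rot: [1.0, -0.0, 0.0, -0.0]
ft_force: [-4.2, 4.5, 12.0]
grip_width: 0.717
```

```bash
python3 - <<'E'
from h import *
go(.4367,-.36,.0855,0)
E
```

```text
at [ 0.4364 -0.3603  0.0856] yaw -0.0 tilt [0.0007 0.0004] F [-4.2  4.5 12. ] T [ 0.93  1.11 -0.03] grip 0.717 j [-0.14  0.47  0.93  1.82 -0.43  1.06  0.96] t 103.4
 -> shift [ 0.0003 -0.0003  0.0001] spin -0.0002
```

Contact with the floor (12 N). Back off 1 mm, release, rise.

Emit:
{"name": "send_rows", "arguments": {"steps": [[[0, 0, -0.0005], 0], [[0, 0, -0.001], 0], [[0, 0, -0.001], 0], [[0, 0, -0.001], 0], [[0, 0, -0.001], 0], [[0, 0, -0.001], 0], [[0, 0, -0.001], 0], [[0, 0, -0.001], 0]]}}

```text
clock: 104.4
position: [0.4364, -0.3601, 0.0856]
ee_rot: [1.0, -0.0, 0.0, 0.0]
ft_force: [-3.1, 1.8, 5.7]
grip_width: 0.716
```

Emit:
{"name": "send_rows", "arguments": {"steps": [[[0, 0, 0], 0], [[0, 0, 0], 0], [[0, 0, 0], 0], [[0, 0, 0], 0], [[0, 0, 0], 0], [[0, 0, 0], 0], [[0, 0, -0.02], 0], [[0, 0, -0.05], 0]], "hand": 1}}

```text
clock: 105.4
position: [0.436, -0.36, 0.1367]
ee_rot: [1.0, -0.0, -0.0, -0.0]
ft_force: [-0.3, 0.2, 0.5]
grip_width: 0.999
```

Emit:
{"name": "send_rows", "arguments": {"steps": [[[0, 0, -0.04], 0], [[0, -0.03, -0.09], 0], [[0, -0.08, -0.1], 0], [[0, -0.13, -0.1], 0], [[0, -0.18, -0.1], 0], [[0, -0.22, -0.1], 0], [[0, -0.24, -0.1], 0], [[0, -0.24, -0.1], 0]]}}

```text
clock: 106.4
position: [0.4365, -0.1194, 0.2363]
ee_rot: [1.0, 0.001, 0.001, -0.001]
ft_force: [0.3, -0.5, 0.3]
grip_width: 0.996
```

```bash
python3 - <<'E'
from h import *
go(.4367,-.36,.0855,0)
p,d=snap('side','s21');P=cloud('side',d)
c=p[90:250,240:420]; cv2.imwrite('pics/s21c.png',cv2.resize(c,None,fx=4,fy=4,interpolation=cv2.INTER_CUBIC)[:,:,::-1])
t,dt=snap('top','t7');Q=cloud('top',dt)
c=t[150:290,120:420]; cv2.imwrite('pics/t7c.png',cv2.resize(c,None,fx=2.6,fy=2.6,interpolation=cv2.INTER_CUBIC)[:,:,::-1])
m=blob('top',t,(5,170,150),(17,255,255),(350,200,420,275)); print(ccirc('top',m,.111))
mm=blob('side',p,(5,170,100),(17,255,255),(330,120,390,180))>0
q=P[mm&(P[...,2]>.05)&(P[...,2]<.15)];print('lid z',np.percentile(q[:,2],[1,5,95,99]))
q=Q[(m>0)&(Q[...,2]>.09)];print('top z',np.median(q[:,2]))
E
```

```text
at [ 0.4365 -0.1194  0.2363] yaw 0.1 tilt [0.0012 0.0011] F [ 0.3 -0.5  0.3] T [-0.01  0.   -0.03] grip 0.996 j [-0.78 -0.16  0.88  1.92  0.13  1.33  0.07] t 106.4
 -> shift [-0.0004  0.2408  0.1506] spin 0.0017
((np.float64(0.4359159295146612), np.float64(-0.35939339524992153), np.float64(0.030820249452165927)), ((0.4361291825771332, -0.3594026267528534), 0.032647520303726196))
lid z [0.07890633 0.0821178  0.11334379 0.11414616]
top z 0.11049504726280857
```

View pics/s21c.png

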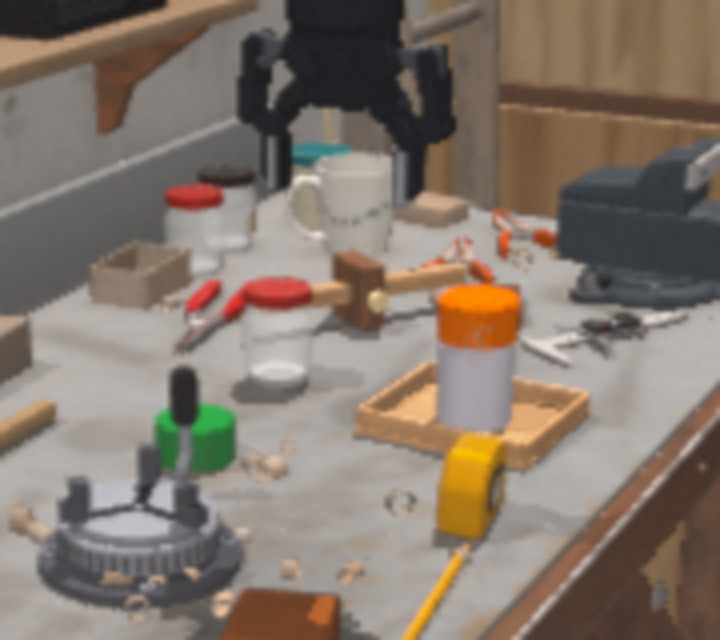

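View pics/t7c.png

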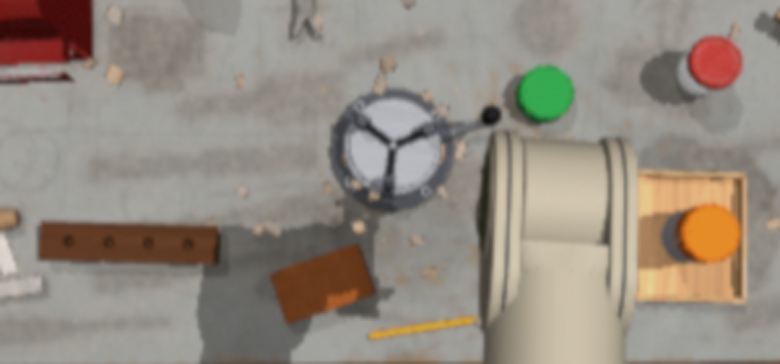

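The canister stands upright at the tray centre, and its lid top at 0.1105 m is close to the expected 0.111. The rack is empty and the other items haven't moved. Handing in.

```bash
python3 - <<'E'
from h import *
print(manip.hand_in())
E
```

```text
the job is handed in; nothing more can be done
None
```

The closed canister stands upright in the tray with all three cutters (green, red, blue) inside, and I handed the job in at about 106 s. No verdict was reported.

**What I did:** I stood the canister in the chuck, tightened the lever and put in the green and red cutters. I re-tightened before blue because the lever had sprung back. By the time I fetched the orange lid it had been knocked aside, so I found it again in the top view. I set it on, turned it back about 85° until it dropped 8 mm, and screwed it down. I pressed the lever clockwise once more with the lid down, swung it back and carried the canister to the tray by its lid.

**Last checks:**
- **Canister position:** it is within about 1 mm of the tray centre.
- **Lid:** its top is at 0.1105 m, against 0.111 m expected for fully down. In the chuck I had measured 72.5 mm against the 72 mm target, within tolerance.
- **Rest of the scene:** the rack is empty and the gripper is clear of everything. The sanding block and screw jar look untouched. The tape measure looks upright in the side view, but the arm hid it in the last top view.

**Doubts:**
- **Chuck grip:** the lever sprang back from about 1.40 to 1.14 rad (from its starting position) each time I let go. I never measured the jaw force, so the grip while I placed cutters and turned the lid is inferred. The evidence is that the canister resisted about 0.8 N·m when the lid hit its stop.
- **Lid tightness:** the tightening torque stayed low, at 0.2 to 0.4 N·m, although the lid stopped sinking. Something slipped during the last 28° or so of turn, and I don't know whether it was the lid in the fingers or the canister in the jaws.

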